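Take a chip's temperature with a sprung contact probe

ROBOT

A 6-joint arm with a two-finger parallel gripper is mounted at the origin on the work surface. World frame = base frame: x ahead of the robot, y to its left, z up, the work surface at z = 0. Lengths are in m, angles in rad, forces in N, time in s.
With the tool pointing down it reaches from about 0.4 to 0.825 m from the base axis. Payload 7 kg.
Tool frame: the origin (TCP) lies at the very end of the fingers, on their centre line; the grasp point (between the pads) lies 19 mm behind it; z points along the fingers, y is the line along which they close (so a half turn about z gives the same grasp; the last joint's range is limited). The gripper opens to 88 mm and grips with 3 to 60 N. Pads are 19 mm wide; open, the fingers measure 130 mm over their backs; the gripper's body (78 mm by 193 mm) begins 47 mm behind the grasp point.
Start: joints at [-0.829, 0.359, 0.012, 0, -1.224, -0.288], TCP at [0.296, -0.607, 0.227] pointing down, gripper open.
Joint ranges: [-3.07, 3.07], [-1.43, 2.12], [-1.02, 1.25], [-3.03, 1.67], [-3.05, -0], [-3.03, 3.03]. Speed limits (rad/s): [2.39, 2.39, 3.01, 3.14, 3.14, 3.14].

INTERFACE

Orientations are given as [roll, pitch, yaw] about the fixed x, y, z axes, in that order (R = Rz(yaw) Ry(pitch) Rx(roll)).
In Python, from station import * gives the robot as it stands.
- The arm moves only by the tool servo_tool, never from a script. Its argument "moves" is a list of rows, each an object of numbers: "jaw": the opening, from 0 (shut) to 1 (fully open); "dx", "dy", "dz": the shift along the world's x, y, z in m; "roll": the turn about the world's z in degrees. A call has exactly 10 rows; each row shifts and turns the commanded pose from where the row before left it; what a row does not reach is not made up. A row lasts 1/8 s, in which the tool goes at most 62.5 mm and 10.7 degrees, less where a joint would pass 70% of its speed; a pose out of reach is approached as far as the arm can. A call with a gripper value outside its range is refused whole. The fingers move at their own pace and stop on an object; "newtons" is the grip in N (left out, the last holds). Time passes only in rows, so rows that do not move let the fingers close, or fill a call up. It gives the time, the measured TCP pose, the force, the opening and the grip force at its end, in the units of the state.
- get_state(): the state, without advancing time (a new reading comes with each control period).
- grab_frame(name): name is "scene" or "side" or "wrist"; returns (picture, depth): 420x560x3 uint8, red, green, blue; 420x560 float32, m along the optical axis (not along the pixel's ray), 0 where there is no reading.
- calibration(name): a dict with "intrinsics" (3x3 intrinsics, pixels), "R" (3x3) and "t" (3): a world point X has camera coordinates R X + t. Camera axes: x right, y down, z forward; pixel columns grow to the right and rows downward; lengths in m; the calibration is good to about 2 mm. The wrist camera is an equidistant fisheye: a pixel r from the principal point sees the ray r / f radians off the axis. A picture is of the moment at which its call begins: read the wrist's pose just before it. calibration takes no time and is no camera call; for the wrist camera it gives the pose at the moment of the call.
- job_done(): hands the job in; it is judged then, once.
The state is a dict: "t": time; "q": joint angles; "qd": joint speeds; "joint_efforts": joint torques, N m; "eef_pos": TCP position; "ee_rot": TCP orientation; "force": force on the tool from outside, world axes, zero at the start; "moment": the same for the moment, N m; "width": finger opening in m; "gripper_force": force on a finger pad.
Only numpy, scipy, OpenCV 4.12 (cv2) and the standard library are available. Lean on these libraries where they do the work, as an engineer would, in place of code of your own. Each camera call takes 0.05 s, during which the arm holds its last target. There are 200 camera calls.

TASK

Take the teal thermometer probe out of its leaning cradle, aim it square at the copper-topped chip on the tilted circuit board and press its sprung copper tip gently onto the middle of the chip, with the spring about half in, and hold it still there for two seconds. Then put the probe back in its cradle, fully down, and let go; leave the solder spool, the tip cleaner and the flux jar where they are.

Things in the scene. Friction and masses are not known exactly. Their poses are not given: they have to be found in the camera images.
- probe: Loose teal thermometer probe, 0.13 kg, starts in the cradle. Handle 30 x 30 mm, 130 mm long; below it a steel barrel 14 mm across, 45 mm long, then a sprung plunger with a copper tip 9 mm across. Origin: centre of the shoulder (where handle meets barrel); z runs up the handle to its tail (0 to 130 mm), tip end at z = -60 mm; x, y square to the handle's sides, display on +x.
- probe_grip (a point): Where to grip the probe, across its y: on its axis 92 mm above the shoulder, clear of the cradle; 38 mm of handle stand above it.
- probe_tip (a point): End of the probe's tip with the plunger fully out, on its axis 60 mm below the shoulder; fixed to the handle, it does not move with the plunger. The plunger slides in along z by at most 8 mm: 0.7 N to start it, 3.5 N half in, 6.3 N fully in.
- cradle: Grey open cradle on the stand, leaning 29 degrees. Origin: seat of the probe's shoulder, 85 mm above the bench; z up along the seated probe (it leans to the stand's -x side), x to the open side. Back plate at x = -15 mm, cheeks 35 mm apart up to z = 44 mm, flaring to z = 59 mm; the shoulder rests on two prongs 20 mm apart with the barrel between them. Open above and in front.
- stand: Dark steel stand of the cradle, fixed during a run: base 110 x 110 x 14 mm, side posts up to 102 mm. Origin: centre of its underside, z up.
- holder: Board holder, fixed in a run: base 140 x 190 x 16 mm, posts 136 mm high at y = +-85 mm, knobs out to y = +-101 mm. Origin: centre of its underside, z up. Between the posts, on an axis 120 mm above the bench, a plate 110 x 150 mm is clamped at a tilt of 24 to 41 degrees, facing up and to the holder's -x side.
- under_chip (a point): Point on the plate's upper face right below the chip's middle. z: normal of plate and board, y along the tilt axis. The green board (90 x 106 mm) stands on sprung posts at an unmeasured height: the chip's top lies 12 to 30 mm up along z. Chip 22 x 22 mm with a copper top; other parts begin 18 mm from its middle and rise at most 5 mm above it; posts at the board's corners end 30 mm up.
- spool: Bystander: metal solder spool, 52 mm across, 42 mm high. Origin: centre of its underside.
- cleaner: Bystander: black tip cleaner with copper wool, 56 mm across, 47 mm high. Origin: centre of its underside.
- flux: Bystander: amber flux jar with a red cap, 44 mm across, 85 mm high. Origin: centre of its underside.
There are look-alikes about, which are no part of the job. Of the things that look like the probe, the smallest one is meant. What is shaped like the holder but blue is not meant.

How it is judged:
By the outcome, as a careful person would: the job done as asked, in the order asked, and still so for the second after the job is handed in, with the robot touching nothing.
It also fails if it takes over 64 s, if anything falls off the work surface, if the arm or the gripper's body presses on something with over 40 N, if the wrist force passes 120 N, or if a joint passes its speed limit or range.

## Working session

There is one attempt and no reset: what is moved stays moved. The work goes in short steps, Python scripts to look and compute and a tool call to move; the robot and the scene stay as the last step left them, time stands still between calls to the robot, and variables do not carry over. Pictures are saved under pics/ and viewed, at most 10 in all, crops included, and the job is handed in when it is done.

Besides the shell and the picture viewer there is one more tool, called after ">>>" as name([rows], argument=value, ...), one row to a line, values as JSON. servo_tool: Moves the arm, as the interface text tells. Its arguments: {"type":"object","properties":{"moves":{"type":"array","items":{"type":"object","properties":{"jaw":{"type":"number"},"dx":{"type":"number"},"dy":{"type":"number"},"dz":{"type":"number"},"roll":{"type":"number"}}}},"newtons":{"type":"number"}},"required":["moves"]}

```bash
mkdir -p pics; cat > h.py <<'E'
from station import *
import numpy as np, cv2
def grab(n):
    c=calibration(n); p,d=grab_frame(n); return p,d,c
def pts(d,c):
    K=c["intrinsics"];K=np.array(K);v,u=np.mgrid[:d.shape[0],:d.shape[1]]
    x=(u-K[0,2])/K[0,0];y=(v-K[1,2])/K[1,1]
    P=np.stack([x*d,y*d,d],-1)
    return (P-np.array(c["t"]))@np.array(c["R"])   # R^T (P-t)
E
python3 - <<'E'
from h import *
s=get_state();print({k:np.round(v,3).tolist() for k,v in s.items()})
for n in("scene","side","wrist"):
    p,d,c=grab(n);np.savez(f"{n}0.npz",p=p,d=d,**c)
    print(n,np.round(c["intrinsics"],1).tolist(),np.round(-np.array(c["R"]).T@c["t"],3),np.round(c["R"],2).tolist())
    cv2.imwrite(f"pics/{n}0.png",p[...,::-1])
E
```

```text
{'t': 0.0, 'q': [-0.829, 0.359, 0.011, -0.0, -1.224, -0.288], 'qd': [-0.001, 0.001, 0.001, 0.0, 0.001, 0.001], 'joint_efforts': [-0.001, -58.272, 29.307, 6.997, 0.007, -0.0], 'eef_pos': [0.296, -0.606, 0.226], 'ee_rot': [3.14, -0.0, -2.688], 'force': [0.042, -0.12, -0.517], 'moment': [-0.012, 0.011, -0.051], 'gripper_force': 0.0, 'width': 0.087}
scene [[444.9, 0.0, 280.0], [0.0, 444.9, 212.3], [0.0, 0.0, 1.0]] [ 1.261 -0.033  1.13 ] [[-0.08, 1.0, -0.0], [0.78, 0.06, -0.62], [-0.62, -0.05, -0.78]]
side [[386.9, 0.0, 271.5], [0.0, 386.9, 208.4], [0.0, 0.0, 1.0]] [0.408 0.66  0.892] [[-1.0, -0.07, 0.01], [-0.05, 0.71, -0.7], [0.04, -0.7, -0.71]]
wrist [[325.2, 0.0, 271.2], [0.0, 325.2, 205.7], [0.0, 0.0, 1.0]] [ 0.232 -0.638  0.384] [[-0.44, 0.9, 0.0], [0.87, 0.42, 0.26], [0.24, 0.12, -0.96]]
```

View pics/scene0.png

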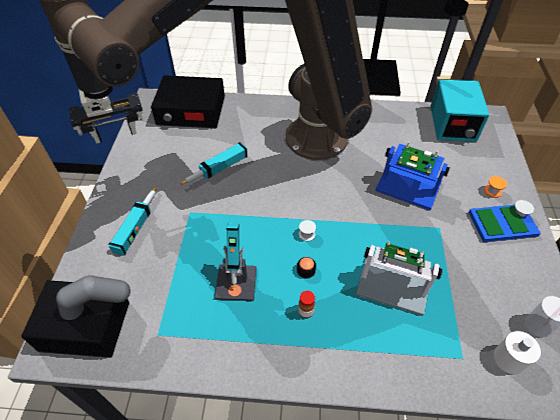

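View pics/side0.png

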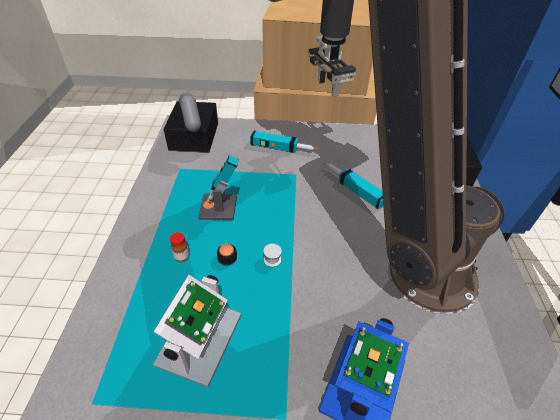

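Scene view: probe candidates are the one in the cradle at (233,245), a larger one lying at (133,222), and another lying at (216,164). I choose the cradle one, which is the smallest and the only one standing. The holder is the white one at (400,275), with its chip near (392,252); the blue one at (412,175) is a decoy. In the side view the probe is at (227,172), the chip at (199,306), the flux at (180,246), the cleaner at (227,254) and the spool at (272,255).

```bash
cat > m.py <<'E'
from h import *
def masks(p):
    h=cv2.cvtColor(p,cv2.COLOR_RGB2HSV).astype(int);H,S,V=h[...,0],h[...,1],h[...,2]
    return dict(teal=(H>83)&(H<98)&(S>120),green=(H>45)&(H<80)&(S>100)&(V>40),cop=(H>4)&(H<20)&(S>110)&(V>120))
def plane(P):
    for _ in range(6):
        c=P.mean(0);n=np.linalg.svd(P-c,full_matrices=False)[2][2];n*=np.sign(n[2]);r=(P-c)@n;P=P[abs(r)<max(.0015,1.5*np.std(r))]
    return c,n,np.std(r)
E
python3 - <<'E'
from m import *
for n,pb,bb in(("scene",(205,215,265,305),(360,235,440,275)),("side",(200,150,250,222),(150,275,235,345))):
    z=np.load(n+"0.npz");p,d=z["p"],z["d"];c=z;X=pts(d,c);m=masks(p)
    def box(mm,b): 
        k=np.zeros_like(mm);k[b[1]:b[3],b[0]:b[2]]=1;return mm&k&(d>0)
    T=X[box(m["teal"]&(X[...,2]>.09),pb)];a=np.linalg.svd(T-T.mean(0),full_matrices=False)[2][0];a*=np.sign(a[2])
    print(n,"probe",len(T),T.mean(0).round(4),"axis",a.round(3),"tilt",np.degrees(np.arccos(a[2])).round(1),"az",np.degrees(np.arctan2(a[1],a[0])).round(1),"top",T[np.argsort(T@a)[-20:]].mean(0).round(3))
    G=X[box(m["green"]&(X[...,2]>.08),bb)];cc,nn,s=plane(G)
    C=X[box(m["cop"]&(X[...,2]>.08),bb)]
    print("board",len(G),cc.round(4),"n",nn.round(3),"tilt",np.degrees(np.arccos(nn[2])).round(1),"az",np.degrees(np.arctan2(nn[1],nn[0])).round(1),s,"cop",len(C),C.mean(0).round(4),"h",np.median((C-cc)@nn).round(4))
    # dark stand base
    h=cv2.cvtColor(p,cv2.COLOR_RGB2HSV);B=X[box((h[...,2]<110)&(h[...,1]<90)&(abs(X[...,2]-.014)<.006),pb)]
    r=cv2.minAreaRect((B[:,:2]*1000).astype(np.float32));print("base",len(B),r)
    print("table z",np.median(X[230:330,170:200][...,2]) if n=="scene" else np.median(X[280:350,120:140][...,2]))
    b=(pb[0]-5,pb[1]-5,pb[2]+5,pb[3]+5);A=p[b[1]:b[3],b[0]:b[2]][...,::-1];A=cv2.resize(A,(300,400));D=p[bb[1]-10:bb[3]+20,bb[0]-10:bb[2]+20][...,::-1];D=cv2.resize(D,(480,400));
    cv2.imwrite(f"pics/crop_{n}.png",np.hstack([A,D]))
a=cv2.imread("pics/crop_scene.png");b=cv2.imread("pics/crop_side.png");cv2.imwrite("pics/crops.png",cv2.resize(np.vstack([a,b]),(585,600)))
E
```

```text
scene probe 490 [ 0.613  -0.2078  0.1522] axis [-0.511 -0.006  0.86 ] tilt 30.7 az -179.3 top [ 0.577 -0.211  0.199]
board 317 [0.5976 0.2385 0.1414] n [-0.512  0.142  0.847] tilt 32.1 az 164.5 0.0007042309473674526 cop 34 [0.5942 0.2306 0.1447] h 0.0039
base 792 ((641.4768676757812, -209.284912109375), (110.40218353271484, 107.89496612548828), 2.4088821411132812)
table z -0.0014311735777955943
side probe 338 [ 0.5979 -0.2029  0.1638] axis [-0.554 -0.064  0.83 ] tilt 33.9 az -173.5 top [ 0.571 -0.214  0.197]
board 1447 [0.5948 0.2427 0.1406] n [-0.512  0.146  0.846] tilt 32.2 az 164.1 0.0007810836669204703 cop 89 [0.5925 0.2315 0.1458] h 0.0039
base 576 ((659.97607421875, -329.71722412109375), (115.1166763305664, 367.549072265625), 11.441585540771484)
table z 3.2107270291121336e-05
```

View pics/crops.png

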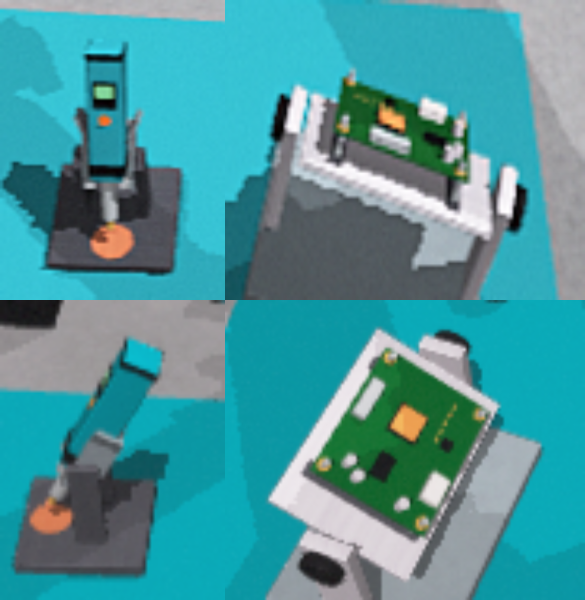

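The crops confirm the choice: the probe with its display is in the grey cradle (top left and bottom left), and the copper chip on the green board is at about (392,118) and (408,422). The board tilts about 32° against the probe's 29°. I'll move above the probe for close wrist views.

>>> servo_tool([
  {"dx": 0.025, "dy": 0.04, "dz": 0.012, "roll": -2.4, "jaw": 1},
  {"dx": 0.028, "dy": 0.04, "dz": 0.012, "roll": -2.4, "jaw": 1},
  {"dx": 0.028, "dy": 0.04, "dz": 0.012, "roll": -2.4, "jaw": 1},
  {"dx": 0.028, "dy": 0.04, "dz": 0.012, "roll": -2.4, "jaw": 1},
  {"dx": 0.028, "dy": 0.04, "dz": 0.012, "roll": -2.4, "jaw": 1},
  {"dx": 0.028, "dy": 0.04, "dz": 0.012, "roll": -2.4, "jaw": 1},
  {"dx": 0.028, "dy": 0.04, "dz": 0.012, "roll": -2.4, "jaw": 1},
  {"dx": 0.028, "dy": 0.04, "dz": 0.01, "roll": -2.4, "jaw": 1},
  {"dx": 0.028, "dy": 0.04, "roll": -2.4, "jaw": 1},
  {"dx": 0.025, "dy": 0.037, "roll": -2, "jaw": 1},
], newtons=40)

```text
$.moves[8]: bad value
```

```bash
python3 - <<'E'
from m import *
s=get_state();print(s["t"],s["eef_pos"],s["ee_rot"])
p,d,c=grab("wrist");np.savez("w1.npz",p=p,d=d,**c);cv2.imwrite("pics/w1.png",p[...,::-1]);print(np.round(c["R"],3).tolist(),-np.array(c["R"]).T@c["t"])
E
```

```text
0.15 [ 0.29571651 -0.60633834  0.22582565] [ 3.14028432e+00 -1.31316736e-04 -2.68787158e+00]
[[-0.437, 0.899, 0.003], [0.868, 0.421, 0.263], [0.235, 0.117, -0.965]] [ 0.23193179 -0.63786341  0.38394007]
```

View pics/w1.png

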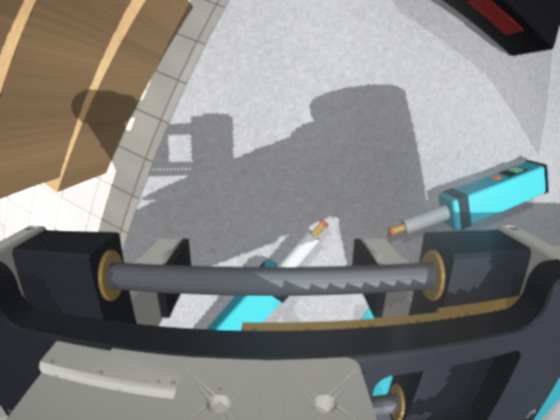

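The picture was taken before any move, because that call was refused: every row needs all five values. It shows the gripper rail at row 275 and the lying decoys. I'll move with the rows complete, and offset so the camera sits right over the probe.

>>> servo_tool([
  {"dx": 0.034, "dy": 0.04, "dz": 0.012, "roll": -2.4, "jaw": 1},
  {"dx": 0.036, "dy": 0.04, "dz": 0.012, "roll": -2.4, "jaw": 1},
  {"dx": 0.036, "dy": 0.04, "dz": 0.012, "roll": -2.4, "jaw": 1},
  {"dx": 0.036, "dy": 0.04, "dz": 0.012, "roll": -2.4, "jaw": 1},
  {"dx": 0.036, "dy": 0.04, "dz": 0.012, "roll": -2.4, "jaw": 1},
  {"dx": 0.036, "dy": 0.04, "dz": 0.012, "roll": -2.4, "jaw": 1},
  {"dx": 0.036, "dy": 0.04, "dz": 0.012, "roll": -2.4, "jaw": 1},
  {"dx": 0.036, "dy": 0.04, "dz": 0.01, "roll": -2.4, "jaw": 1},
  {"dx": 0.036, "dy": 0.04, "dz": 0, "roll": -2.4, "jaw": 1},
  {"dx": 0.036, "dy": 0.037, "dz": 0, "roll": -2, "jaw": 1},
], newtons=40)

```text
t: 1.45
eef_pos: [0.6549, -0.208, 0.3208]
ee_rot: [3.142, 0.0, -3.101]
force: [0.7, -0.1, -0.1]
width: 0.0875
gripper_force: 0.0
```

```bash
python3 - <<'E'
from m import *
for i in range(3): s=get_state();p,d,c=grab("wrist")
print(s["t"],s["eef_pos"],s["ee_rot"])
np.savez("w1.npz",p=p,d=d,**c);cv2.imwrite("pics/w1b.png",p[...,::-1]);print(-np.array(c["R"]).T@c["t"])
E
```

```text
1.55 [ 0.6565121  -0.20583194  0.31881311] [ 3.14073056e+00 -1.43834256e-03 -3.09685151e+00]
[ 0.58577007 -0.20948175  0.47699789]
```

View pics/w1b.png

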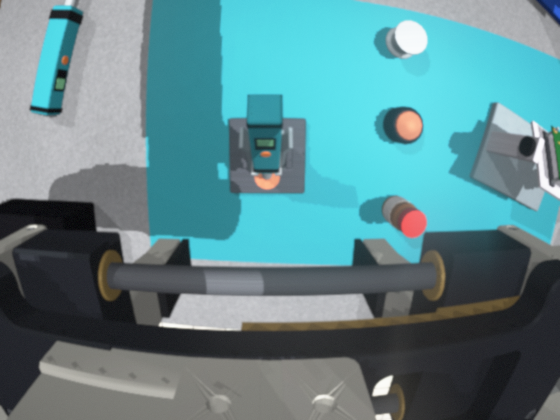

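```bash
cat >> m.py <<'E'
def wpts(d,c):
    K=np.array(c["intrinsics"]);v,u=np.mgrid[:d.shape[0],:d.shape[1]]
    a=(u-K[0,2])/K[0,0];b=(v-K[1,2])/K[1,1];r=np.hypot(a,b)+1e-9;k=np.tan(np.minimum(r,1.4))/r
    return (np.stack([a*k*d,b*k*d,d],-1)-np.array(c["t"]))@np.array(c["R"])
def rect(P): return cv2.minAreaRect((P[:,:2]*1000).astype(np.float32))
E
python3 - <<'E'
from m import *
z=np.load("w1.npz");p,d=z["p"],z["d"];X=wpts(d,z);m=masks(p);h=cv2.cvtColor(p,cv2.COLOR_RGB2HSV)
k=np.zeros(d.shape,bool);k[90:196,222:312]=1
B=X[k&(h[...,2]<120)&(h[...,1]<100)&(abs(X[...,2]-.014)<.005)];print("base",len(B),rect(B))
k[:]=0;k[90:180,240:290]=1
top=k&(X[...,2]>.1)&(X[...,0]<.7)
T=X[top];print(len(T),T[:,2].max())
# front (display) face & tail face planes by normals
ax0=np.array([-np.sin(.506),0,np.cos(.506)])
s=T@ax0;hi=T[s>np.percentile(s,99)-.004];
print("tail",len(hi),hi.mean(0).round(4),rect(hi));c0,n0,sd=plane(hi);print("tail n",n0.round(3),sd)
f=np.array([np.cos(.506),0,np.sin(.506)]);lo=T[(s<s.max()-.008)&(s>s.max()-.10)]
q=lo@f;F=lo[q>np.percentile(q,95)-.006];c1,n1,sd=plane(F);print("front",len(F),c1.round(4),n1.round(3),"tilt-from-vertical-axis",np.degrees(np.arcsin(n1[2])).round(2),"az",np.degrees(np.arctan2(n1[1],n1[0])).round(2),sd)
# widths in y along s
for a in np.arange(0.0,.09,.01):
    g=T[abs(s-(s.max()-.004-a))<.005];print(round(a,2),len(g),g[:,1].min().round(4),g[:,1].max().round(4),((g[:,1].min()+g[:,1].max())/2).round(4))
E
```

```text
base 819 ((638.901123046875, -213.65838623046875), (103.78833770751953, 105.48351287841797), 2.334277629852295)
3203 0.47699789357197875
tail 1078 [ 0.5768 -0.2147  0.2029] ((576.6511840820312, -215.1009521484375), (27.196149826049805, 30.119871139526367), 2.243229627609253)
tail n [-0.859  0.511  0.02 ] 0.0030526984212922697Traceback (most recent call last):
  File "<stdin>", line 13, in <module>
    return _quantile_unchecked(
        a, q, axis, out, overwrite_input, method, keepdims, weights)
    return _ureduce(a,
                    func=_quantile_ureduce_func,
    ...<5 lines>...
                    overwrite_input=overwrite_input,
                    method=method)
    r = func(a, **kwargs)
    result = _quantile(arr,
                       quantiles=q,
    ...<2 lines>...
                       out=out,
                       weights=wgt)
    slices_having_nans = np.isnan(arr[-1, ...])
                                  ~~~^^^^^^^^^
IndexError: index -1 is out of bounds for axis 0 with size 0
```

```bash
python3 - <<'E'
from m import *
z=np.load("w1.npz");p,d=z["p"],z["d"];X=wpts(d,z);m=masks(p)
k=np.zeros(d.shape,bool);k[90:180,240:290]=1
T=X[k&(d>0)&(X[...,2]>.1)&(X[...,2]<.23)]
ps=np.radians(2.3);Rz=np.array([[np.cos(ps),-np.sin(ps),0],[np.sin(ps),np.cos(ps),0],[0,0,1]])
L=T@Rz # stand-yaw frame coords
ax=np.array([-np.sin(.506),0,np.cos(.506)]);f=np.array([np.cos(.506),0,np.sin(.506)])
s=L@ax;q=L@f;hi=L[s>np.percentile(s,99)-.004];c0,n0,sd=plane(hi);print("tail n",len(hi),c0.round(4),n0.round(3),np.degrees(np.arctan2(-n0[0],n0[2])).round(2),sd,"qspan",np.percentile(hi@f,[2,98]).round(4),"y",np.percentile(hi[:,1],[2,98]).round(4))
lo=L[(s<s.max()-.01)&(s>s.max()-.09)];q=lo@f
F=lo[q>np.percentile(q,90)-.006];c1,n1,sd=plane(F);n1*=np.sign(n1[0]);print("front",len(F),c1.round(4),n1.round(3),"tilt",np.degrees(np.arctan2(n1[2],n1[0])).round(2),sd,"y",np.percentile(F[:,1],[2,98]).round(4))
tail=(c0@ax)*ax+((c1@f)-.015)*f; tail[1]=(np.percentile(hi[:,1],2)+np.percentile(hi[:,1],98))/2
print("tail centre",(Rz@tail).round(4),"grip",(Rz@(tail-.038*ax)).round(4),"seat",(Rz@(tail-.13*ax)).round(4))
E
```

```text
tail n 1076 [ 0.5672 -0.2378  0.1994] [-0.468  0.002  0.884] 27.93 0.00063314829830518 qspan [0.5778 0.6066] y [-0.2521 -0.2238]
front 1026 [ 0.6004 -0.2376  0.1678] [ 0.877 -0.001  0.48 ] tilt 28.66 0.0006133582783875016 y [-0.2517 -0.2235]
tail centre [ 0.5751 -0.2151  0.1988] grip [ 0.5935 -0.2143  0.1655] seat [ 0.6381 -0.2125  0.0851]
```

The picture shows the probe tail at (265,110), the display at (265,142), the stand base at (230–305,118–192), and the bystanders well away at x > 385. The measured grip point is (0.5935, -0.2143, 0.1655) with yaw 2.3°, so I'll go there.

>>> servo_tool([
  {"dx": -0.02, "dy": -0.004, "dz": 0, "roll": 0, "jaw": 1},
  {"dx": -0.02, "dy": -0.004, "dz": 0, "roll": 0, "jaw": 1},
  {"dx": -0.02, "dy": 0, "dz": -0.01, "roll": 0, "jaw": 1},
  {"dx": -0.003, "dy": 0, "dz": -0.02, "roll": 0, "jaw": 1},
  {"dx": 0, "dy": 0, "dz": -0.025, "roll": 0, "jaw": 1},
  {"dx": 0, "dy": 0, "dz": -0.025, "roll": 0, "jaw": 1},
  {"dx": 0, "dy": 0, "dz": -0.02, "roll": 0, "jaw": 1},
  {"dx": 0, "dy": 0, "dz": 0, "roll": 0, "jaw": 1},
  {"dx": 0, "dy": 0, "dz": 0, "roll": 0, "jaw": 1},
  {"dx": 0, "dy": 0, "dz": 0, "roll": 0, "jaw": 1},
], newtons=40)

```text
t: 2.85
eef_pos: [0.5913, -0.218, 0.2218]
ee_rot: [-3.141, 0.002, -3.1]
force: [-0.1, -0.2, 1.0]
width: 0.0875
gripper_force: 0.0
```

>>> servo_tool([
  {"dx": 0.002, "dy": 0.004, "dz": -0.015, "roll": 0, "jaw": 1},
  {"dx": 0, "dy": 0, "dz": -0.02, "roll": 0, "jaw": 1},
  {"dx": 0, "dy": 0, "dz": -0.02, "roll": 0, "jaw": 1},
  {"dx": 0, "dy": 0, "dz": -0.015, "roll": 0, "jaw": 1},
  {"dx": 0, "dy": 0, "dz": -0.005, "roll": 0, "jaw": 1},
  {"dx": 0, "dy": 0, "dz": 0, "roll": 0, "jaw": 1},
  {"dx": 0, "dy": 0, "dz": 0, "roll": 0, "jaw": 0.6},
  {"dx": 0, "dy": 0, "dz": 0, "roll": 0, "jaw": 0.45},
  {"dx": 0, "dy": 0, "dz": 0, "roll": 0, "jaw": 0.42},
  {"dx": 0, "dy": 0, "dz": 0, "roll": 0, "jaw": 0.4},
], newtons=15)

```text
t: 4.1
eef_pos: [0.5929, -0.2137, 0.1458]
ee_rot: [-3.142, 0.0, -3.1]
force: [-0.1, -0.9, -0.0]
width: 0.0532
gripper_force: 0.0
```

>>> servo_tool([
  {"dx": 0, "dy": 0, "dz": 0, "roll": 0, "jaw": 0.38},
  {"dx": 0, "dy": 0, "dz": 0, "roll": 0, "jaw": 0.36},
  {"dx": 0, "dy": 0, "dz": 0, "roll": 0, "jaw": 0.34},
  {"dx": 0, "dy": 0, "dz": 0, "roll": 0, "jaw": 0.3},
  {"dx": 0, "dy": 0, "dz": 0, "roll": 0, "jaw": 0},
  {"dx": 0, "dy": 0, "dz": 0, "roll": 0, "jaw": 0},
  {"dx": 0, "dy": 0, "dz": 0, "roll": 0, "jaw": 0},
  {"dx": 0, "dy": 0, "dz": 0, "roll": 0, "jaw": 0},
  {"dx": 0, "dy": 0, "dz": 0, "roll": 0, "jaw": 0},
  {"dx": 0, "dy": 0, "dz": 0, "roll": 0, "jaw": 0},
], newtons=15)

```text
t: 5.35
eef_pos: [0.5929, -0.2137, 0.1456]
ee_rot: [-3.142, 0.0, -3.1]
force: [-0.3, -0.6, 0.4]
width: 0.0301
gripper_force: 15.0
```

>>> servo_tool([
  {"dx": -0.001, "dy": 0, "dz": 0.0017, "roll": 0, "jaw": 0},
  {"dx": -0.001, "dy": 0, "dz": 0.0018, "roll": 0, "jaw": 0},
  {"dx": 0, "dy": 0, "dz": 0, "roll": 0, "jaw": 0},
  {"dx": -0.001, "dy": 0, "dz": -0.0005, "roll": 0, "jaw": 0},
  {"dx": -0.001, "dy": 0, "dz": -0.0006, "roll": 0, "jaw": 0},
  {"dx": -0.0005, "dy": 0, "dz": -0.0003, "roll": 0, "jaw": 0},
  {"dx": 0, "dy": 0, "dz": 0, "roll": 0, "jaw": 0},
  {"dx": 0, "dy": 0, "dz": 0, "roll": 0, "jaw": 0},
  {"dx": 0, "dy": 0, "dz": 0, "roll": 0, "jaw": 0},
  {"dx": 0, "dy": 0, "dz": 0, "roll": 0, "jaw": 0},
], newtons=15)

```text
t: 6.6
eef_pos: [0.5897, -0.2137, 0.1487]
ee_rot: [-3.141, 0.003, -3.099]
force: [3.7, 0.8, 5.6]
width: 0.03
gripper_force: 15.0
```

```bash
cat > tilt.py <<'E'
# tilt of the held probe and board normal, from side and scene pictures
from m import *
import sys
def probe(n):
    p,d,c=grab(n);X=pts(d,c);m=masks(p);g=np.array(get_state()["eef_pos"])+[0,0,.019]
    k=m["teal"]&(d>0)&(np.linalg.norm(X-g,axis=-1)<.14)&(X[...,2]>.085)&(np.hypot(X[...,0]-g[0],X[...,1]-g[1])<.1)
    n_,l,st,_=cv2.connectedComponentsWithStats(k.astype(np.uint8));k=l==1+np.argmax(st[1:,4]) 
    return p,d,c,X,k,st[l[k][0]]
if __name__=="__main__":
  s=get_state();print(np.round(s["eef_pos"],4),np.round(s["ee_rot"],3),np.round(s["force"],2))
  for n in("side","scene"):
    p,d,c,X,k,st=probe(n);P=X[k]
    # normals per pixel from depth-neighbour differences, cluster via RANSAC planes
    rng=np.random.default_rng(0);R=P.copy()
    for j in range(2):
        if len(R)<40:break
        best=None
        for _ in range(300):
            a=R[rng.choice(len(R),3,False)];nn=np.cross(a[1]-a[0],a[2]-a[0]);L=np.linalg.norm(nn)
            if L<1e-5:continue
            nn/=L;i=abs((R-a[0])@nn)<.0012
            if best is None or i.sum()>best.sum():best=i
        c0,n0,sd=plane(R[best]);n0*=1 if n0[2]>0 else -1;print(n,st[:4],len(R),best.sum(),c0.round(3),"n",n0.round(3),"elev",np.degrees(np.arcsin(n0[2])).round(1),"az",np.degrees(np.arctan2(n0[1],n0[0])).round(1));R=R[~best]
    x,y,w,h=st[:4];cv2.imwrite(f"pics/t_{n}_{int(s['t']*100)}.png",cv2.resize(p[max(0,y-30):y+h+40,max(0,x-30):x+w+30,::-1],None,fx=4,fy=4))
E
python3 tilt.py
```

```text
[ 0.5897 -0.2137  0.1487] [-3.141e+00  3.000e-03 -3.099e+00] [3.71 0.77 5.6 ]
side [212 176  16  11] 88 38 [ 0.618 -0.197  0.131] n [ 0.161 -0.979  0.125] elev 7.2 az -80.6
side [212 176  16  11] 50 24 [ 0.619 -0.198  0.132] n [-0.067 -0.996  0.063] elev 3.6 az -93.9
scene [226 233  15  31] 299 114 [ 0.622 -0.207  0.144] n [0.877 0.04  0.479] elev 28.7 az 2.6
scene [226 233  15  31] 185 56 [ 0.625 -0.208  0.142] n [0.875 0.065 0.479] elev 28.6 az 4.2
```

>>> servo_tool([
  {"dx": 0, "dy": 0, "dz": 0, "roll": 0, "jaw": 0},
  {"dx": 0, "dy": 0, "dz": 0, "roll": 0, "jaw": 0},
  {"dx": 0, "dy": 0, "dz": 0, "roll": 0, "jaw": 0},
  {"dx": -0.0005, "dy": 0, "dz": -0.0003, "roll": 0, "jaw": 0},
  {"dx": -0.0005, "dy": 0, "dz": -0.0003, "roll": 0, "jaw": 0},
  {"dx": 0, "dy": 0, "dz": 0, "roll": 0, "jaw": 0},
  {"dx": 0, "dy": 0, "dz": 0, "roll": 0, "jaw": 0},
  {"dx": 0, "dy": 0, "dz": 0, "roll": 0, "jaw": 0},
  {"dx": 0, "dy": 0, "dz": 0, "roll": 0, "jaw": 0},
  {"dx": 0, "dy": 0, "dz": 0, "roll": 0, "jaw": 0},
], newtons=5)

```text
t: 7.95
eef_pos: [0.5873, -0.2137, 0.147]
ee_rot: [-3.142, -0.0, -3.1]
force: [1.7, -1.1, 0.4]
width: 0.03
gripper_force: 5.0
```

```bash
python3 tilt.py | grep -v side
```

```text
[ 0.5873 -0.2137  0.147 ] [-3.142 -0.    -3.1  ] [ 1.7  -1.09  0.37]
scene [227 232  13  32] 300 114 [ 0.621 -0.209  0.144] n [0.833 0.039 0.552] elev 33.5 az 2.7
scene [227 232  13  32] 186 66 [ 0.618 -0.207  0.151] n [0.839 0.026 0.544] elev 32.9 az 1.8
```

>>> servo_tool([
  {"dx": 0, "dy": 0, "dz": 0, "roll": 0, "jaw": 0},
  {"dx": 0, "dy": 0, "dz": 0, "roll": 0, "jaw": 0},
  {"dx": 0.001, "dy": 0, "dz": 0.001, "roll": 0, "jaw": 0},
  {"dx": -0.004, "dy": 0, "dz": 0.009, "roll": 0, "jaw": 0},
  {"dx": -0.009, "dy": 0, "dz": 0.018, "roll": 0, "jaw": 0},
  {"dx": -0.009, "dy": 0, "dz": 0.018, "roll": 0, "jaw": 0},
  {"dx": -0.009, "dy": 0, "dz": 0.018, "roll": 0, "jaw": 0},
  {"dx": -0.009, "dy": 0, "dz": 0.018, "roll": 0, "jaw": 0},
  {"dx": -0.009, "dy": 0, "dz": 0.018, "roll": 0, "jaw": 0},
  {"dx": -0.004, "dy": 0, "dz": 0.018, "roll": 0, "jaw": 0},
], newtons=40)

```text
t: 9.3
eef_pos: [0.5347, -0.2137, 0.2666]
ee_rot: [3.142, 0.0, -3.1]
force: [0.1, 0.2, -1.2]
width: 0.0301
gripper_force: 40.0
```

>>> servo_tool([
  {"dx": 0, "dy": 0.03, "dz": 0.02, "roll": -2, "jaw": 0},
  {"dx": 0, "dy": 0.045, "dz": 0.02, "roll": -2, "jaw": 0},
  {"dx": 0, "dy": 0.045, "dz": 0.02, "roll": -2, "jaw": 0},
  {"dx": 0, "dy": 0.045, "dz": 0.01, "roll": -2, "jaw": 0},
  {"dx": 0, "dy": 0.045, "dz": 0, "roll": -2, "jaw": 0},
  {"dx": 0, "dy": 0.045, "dz": 0, "roll": -2, "jaw": 0},
  {"dx": 0, "dy": 0.035, "dz": 0, "roll": -2, "jaw": 0},
  {"dx": 0, "dy": 0.02, "dz": 0, "roll": -2, "jaw": 0},
  {"dx": 0, "dy": 0, "dz": 0, "roll": -2, "jaw": 0},
  {"dx": 0, "dy": 0, "dz": 0, "roll": 0, "jaw": 0},
], newtons=40)

```text
t: 10.55
eef_pos: [0.5353, 0.096, 0.3353]
ee_rot: [-3.141, -0.0, 2.869]
force: [0.1, -0.5, -1.7]
width: 0.03
gripper_force: 40.0
```

```bash
python3 - <<'E'
from m import *
for i in range(2):s=get_state();p,d,c=grab("wrist")
print(s["t"],np.round(s["eef_pos"],4),np.round(s["ee_rot"],3),s["force"],s["width"])
np.savez("w2.npz",p=p,d=d,**c)
P=p[...,::-1]
o,d2,c2=grab("side");np.savez("s2.npz",p=o,d=d2,**c2);o1,d1,c1=grab("scene");np.savez("c2.npz",p=o1,d=d1,**c1)
cv2.imwrite("pics/v2.png",cv2.resize(np.vstack([np.hstack([P,o[...,::-1]]),np.hstack([o1[...,::-1],o1[...,::-1]*0])]),(800,600)))
E
```

```text
10.6 [0.5354 0.0957 0.3353] [-3.141  0.     2.869] [-0.36498543 -1.38882928 -0.92609188] 0.029995011993515473
```

View pics/v2.png

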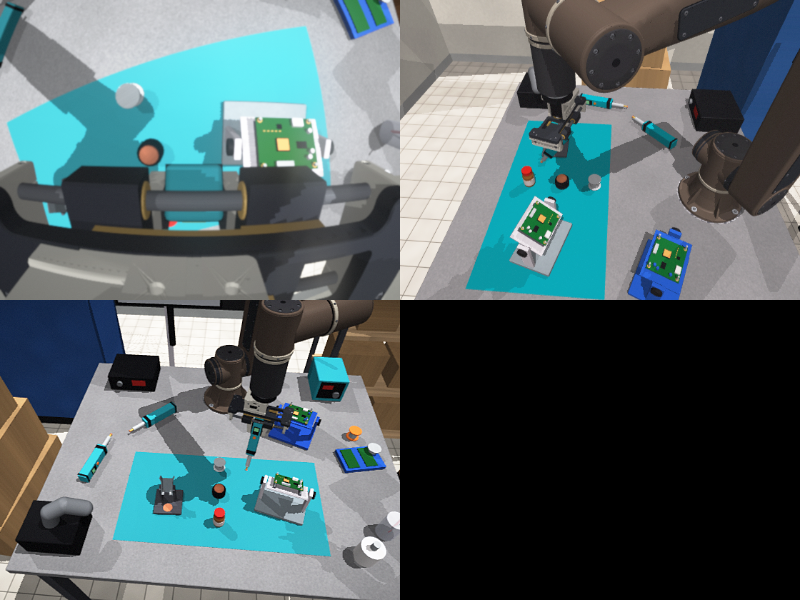

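The probe is held: in the montage the wrist view has the chip at about (283,145), and the scene view has the held probe at (255,435) with its tip at (249,466). Next I measure the board, chip, probe axis and tip together.

```bash
cat > meas.py <<'E'
from m import *
def ransac(R,th=.0012,it=400,seed=0):
    rng=np.random.default_rng(seed);best=None
    for _ in range(it):
        a=R[rng.choice(len(R),3,False)];nn=np.cross(a[1]-a[0],a[2]-a[0]);L=np.linalg.norm(nn)
        if L<1e-5:continue
        i=abs((R-a[0])@(nn/L))<th
        if best is None or i.sum()>best.sum():best=i
    c,n,s=plane(R[best]);return c,n,best
def ang(n):return np.degrees(np.arccos(n[2])).round(2),np.degrees(np.arctan2(n[1],n[0])).round(2)
def board(p,d,X,c0=np.array([.594,.231,.145])):
    m=masks(p);k=(d>0)&(np.linalg.norm(X-c0,axis=-1)<.07)&(X[...,2]>.09)
    c,n,b=ransac(X[k&m["green"]]);C=X[k&m["cop"]];C=C[np.linalg.norm(C-c0,axis=1)<.022];h=np.median((C-c)@n)
    uv=np.argwhere(k&m["cop"]&(np.linalg.norm(X-c0,axis=-1)<.022))
    mid=np.array(cv2.minAreaRect(uv[:,::-1].astype(np.float32))[0])
    print("board n",n.round(4),ang(n),"chip",len(C),C.mean(0).round(4),"h over board",h.round(4),"px",mid.round(1));return n,C.mean(0)
E
python3 - <<'E'
from meas import *
for f in("w2","s2","c2"):
    z=np.load(f+".npz");p,d=z["p"],z["d"];X=(wpts if f=="w2" else pts)(d,z);print(f);board(p,d,X)
    if f=="w2":continue
    m=masks(p);g=np.array([.5354,.0957,.354]);a=np.array([np.sin(.57)*np.cos(2.869),np.sin(.57)*np.sin(2.869),np.cos(.57)])
    r=X-g;s=r@a;rad=np.linalg.norm(r-s[...,None]*a,axis=-1)
    k=(d>0)&(rad<.027)&(s>-.17)&(s<.045)
    H=X[k&m["teal"]&(s<-.01)];print("handle",len(H))
    for _ in range(2):
        if len(H)<40:break
        c0,n0,b=ransac(H);print(b.sum(),c0.round(4),n0.round(3),"elev",np.degrees(np.arcsin(n0[2])).round(2),"az",ang(n0)[1]);H=H[~b]
    q=k&(s<-.135)&m["cop"];print("tip px",np.argwhere(q).mean(0)[::-1] if q.any() else None,X[q].mean(0).round(4) if q.any() else "", "smin",s[q].min() if q.any() else "")
    B=X[k&(s<-.1)&(s>-.14)];print("barrel",len(B),B.mean(0).round(4) if len(B) else "")
E
```

```text
w2
board n [-0.5121  0.1439  0.8468] (np.float64(32.14), np.float64(164.3)) chip 44 [0.5934 0.2258 0.1473] h over board 0.0036 px [395.5 202. ]
s2
board n [-0.5081  0.1404  0.8498] (np.float64(31.82), np.float64(164.56)) chip 86 [0.5924 0.231  0.1458] h over board 0.0039 px [198.1 305.7]
handle 138
109 [0.5736 0.1007 0.3002] [-0.251 -0.968  0.007] elev 0.39 az -104.53
tip px [197.25 226.  ] [0.6156 0.0757 0.23  ] smin -0.15185381623999908
barrel 55 [0.6007 0.0835 0.2547]
c2
board n [-0.5127  0.1458  0.8461] (np.float64(32.21), np.float64(164.12)) chip 24 [0.5942 0.2326 0.1448] h over board 0.0038 px [400.5 252.4]
handle 329
149 [0.5749 0.088  0.3214] [ 0.799 -0.287  0.528] elev 31.85 az -19.77
83 [0.5751 0.0909 0.3185] [ 0.809 -0.271  0.522] elev 31.46 az -18.5
tip px [344.5  236.25] [0.6159 0.0757 0.2318] smin -0.15087984050907022
barrel 85 [0.6035 0.0808 0.2575]
```

>>> servo_tool([
  {"dx": -0.005, "dy": 0.02, "dz": 0, "roll": 0, "jaw": 0},
  {"dx": -0.006, "dy": 0.035, "dz": 0, "roll": 0, "jaw": 0},
  {"dx": -0.006, "dy": 0.04, "dz": 0, "roll": 0, "jaw": 0},
  {"dx": -0.006, "dy": 0.035, "dz": 0, "roll": 0, "jaw": 0},
  {"dx": -0.007, "dy": 0.02, "dz": -0.005, "roll": 0, "jaw": 0},
  {"dx": 0, "dy": 0.009, "dz": -0.02, "roll": 0, "jaw": 0},
  {"dx": 0, "dy": 0, "dz": -0.02, "roll": 0, "jaw": 0},
  {"dx": 0, "dy": 0, "dz": -0.015, "roll": 0, "jaw": 0},
  {"dx": 0, "dy": 0, "dz": -0.005, "roll": 0, "jaw": 0},
  {"dx": 0, "dy": 0, "dz": 0, "roll": 0, "jaw": 0},
], newtons=40)

```text
t: 12.0
eef_pos: [0.5056, 0.255, 0.2702]
ee_rot: [-3.142, 0.0, 2.869]
force: [-0.6, 0.0, -1.8]
width: 0.0299
gripper_force: 40.0
```

```bash
cat > near.py <<'E'
from meas import *
s=get_state();g=np.array(s["eef_pos"])+[0,0,.019];print(s["t"],np.round(s["eef_pos"],4),np.round(s["ee_rot"],3),np.round(s["force"],2))
t=np.radians(32);y=s["ee_rot"][2];a=np.array([np.sin(t)*np.cos(y),np.sin(t)*np.sin(y),np.cos(t)])
print("pred tip",(g-.152*a).round(4))
im=[]
for n in("side","scene"):
    p,d,c=grab(n);X=pts(d,c);print(n);nn,ch=board(p,d,X)
    r=X-g;q=r@a;rad=np.linalg.norm(r-q[...,None]*a,axis=-1);k=(d>0)&(rad<.03)&(q>-.17)&(q<.045);m=masks(p)
    for lo,hi in((-.136,-.11),(-.155,-.14)):
        kk=k&(q<hi)&(q>lo)&(~m["green"])&((X-ch)@nn>.007);uv=np.argwhere(kk)
        print("band",lo,len(uv),uv.mean(0)[::-1].round(1) if len(uv) else "",X[kk].mean(0).round(4))
    H=X[k&m["teal"]&(q<-.01)];c0,n0,b=ransac(H);print("face",len(H),b.sum(),n0.round(3),"elev",np.degrees(np.arcsin(n0[2])).round(2),"az",ang(n0)[1])
    P=lambda Y:(lambda v:(np.array(c["intrinsics"])@v/v[2])[:2].round(1))(np.array(c["R"])@Y+c["t"])
    print("chip axis px 0/20/60mm",*[P(ch+h*nn) for h in(0,.02,.06)],"pred tip px",P(g-.152*a),P(g-.1*a))
    u,v=P(ch).astype(int);im.append(cv2.resize(p[v-50:v+25,u-40:u+40,::-1],(400,375),interpolation=cv2.INTER_CUBIC))
cv2.imwrite(f"pics/near_{int(s['t']*100)}.png",np.hstack(im))
E
python3 near.py; ls pics | grep near
```

```text
12.0 [0.5056 0.255  0.2702] [-3.142  0.     2.869] [-0.55  0.02 -1.8 ]
pred tip [0.5832 0.2334 0.1603]
side
board n [-0.5125  0.1461  0.8461] (np.float64(32.21), np.float64(164.09)) chip 65 [0.5926 0.2339 0.1461] h over board 0.0038 px [197.5 307. ]
band -0.136 0  [nan nan nan]
band -0.155 2 [199.5 304. ] [0.586  0.2372 0.1637]near.py:11: RuntimeWarning: Mean of empty slice.
  print("band",lo,len(uv),uv.mean(0)[::-1].round(1) if len(uv) else "",X[kk].mean(0).round(4))
  ret = um.true_divide(
Traceback (most recent call last):
  File "near.py", line 12, in <module>
    H=X[k&m["teal"]&(q<-.01)];c0,n0,b=ransac(H);print("face",len(H),b.sum(),n0.round(3),"elev",np.degrees(np.arcsin(n0[2])).round(2),"az",ang(n0)[1])
                                      ~~~~~~^^^
  File "meas.py", line 5, in ransac
    a=R[rng.choice(len(R),3,False)];nn=np.cross(a[1]-a[0],a[2]-a[0]);L=np.linalg.norm(nn)
        ~~~~~~~~~~^^^^^^^^^^^^^^^^
  File "numpy/random/_generator.pyx", line 920, in numpy.random._generator.Generator.choice
ValueError: Cannot take a larger sample than population when replace is False
```

```bash
sed -i 's/H=X\[k&m\["teal"\]&(q<-.01)\];c0/H=X[k\&m["teal"]\&(q<-.01)]\n    if len(H)>60: c0/; s/nn,ch=board(p,d,X)/nn,ch=np.array([-.512,.1445,.8468]),np.array([.5924,.231,.1458]) if n=="side" else np.array([.5942,.2326,.1448])/' near.py; python3 near.py 2>/dev/null; ls pics | grep near
```

```text
12.05 [0.5057 0.2552 0.2706] [3.141e+00 1.000e-03 2.869e+00] [-0.03  0.23 -1.32]
pred tip [0.5833 0.2336 0.1607]
side
band -0.136 0  [nan nan nan]
band -0.155 2 [199.5 304. ] [0.5857 0.2379 0.1649]
chip axis px 0/20/60mm [198.2 305.6] [201.6 303. ] [208.9 297.4] pred tip px [201.3 303.3] [210.8 295.9]
scene
band -0.136 53 [406.1 237.1] [0.5757 0.2394 0.1895]
band -0.155 12 [403.7 245. ] [0.5854 0.2371 0.167 ]
face 308 130 [ 0.825 -0.168  0.539] elev 32.61 az -11.54
chip axis px 0/20/60mm [400.4 252.4] [402.6 245.6] [406.9 231.9] pred tip px [401.7 245.6] [407.4 227.7]
near_1205.png
```

View pics/near_1205.png

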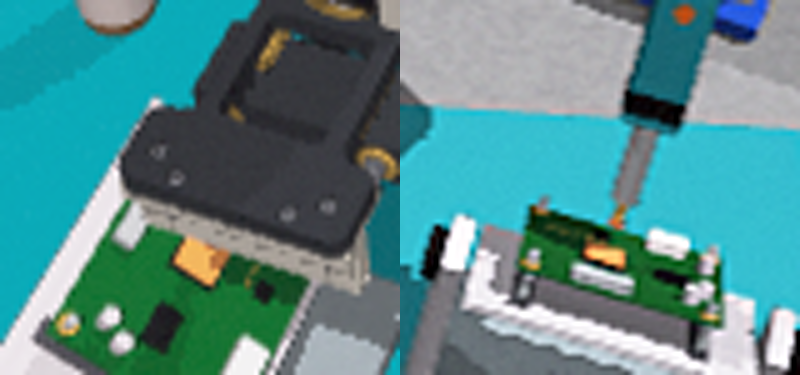

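The scene crop (right) shows the tip end at about (618,222), just above and in line with the chip at (605,255). The side view (left) has the tip hidden by the gripper. To settle the x offset I'll triangulate tip and chip from the earlier clear pair of views.

```bash
python3 - <<'E'
from meas import *
Z={f:np.load(f+".npz") for f in("s2","c2")}
Pm=[Z[f]["intrinsics"]@np.c_[Z[f]["R"],Z[f]["t"]] for f in("s2","c2")]
def tri(a,b):
    h=cv2.triangulatePoints(Pm[0],Pm[1],np.array(a,float).reshape(2,1),np.array(b,float).reshape(2,1))[:,0];X=h[:3]/h[3]
    e=[np.linalg.norm((P@np.r_[X,1])[:2]/(P@np.r_[X,1])[2]-x) for P,x in zip(Pm,(a,b))];return X,np.round(e,2)
t=np.radians(32);y=2.869;a=np.array([np.sin(t)*np.cos(y),np.sin(t)*np.sin(y),np.cos(t)]);g=np.array([.5354,.0957,.3543])
print("chip",*tri((198.1,305.7),(400.5,252.4)))
obs={}
for f in Z:
    z=Z[f];p,d=z["p"],z["d"];X=pts(d,z);r=X-g;s=r@a;rad=np.linalg.norm(r-s[...,None]*a,axis=-1);k=(d>0)&(rad<.03)&(s>-.17)
    m=masks(p);teal=m["teal"]
    bar=k&(s<-.105)&(s>-.158)&((~teal)|(s<-.12));uv=np.argwhere(bar)[:,::-1].astype(float);sv=s[bar]
    # axis line in pixels and the extreme end along it
    vx,vy,x0,y0=cv2.fitLine(uv.astype(np.float32),cv2.DIST_L2,0,.01,.01).ravel();dr=np.array([vx,vy]);o=np.array([x0,y0])
    P=Pm[list(Z).index(f)];pj=lambda Y:(P@np.r_[Y,1])[:2]/(P@np.r_[Y,1])[2]
    e=pj(g-.152*a)-pj(g-.1*a);dr*=np.sign(dr@e);al=(uv-o)@dr;end=o+dr*(al.max()+.5)
    obs[f]=(end,o,dr);print(f,len(uv),"end",end.round(2),"pred tip",pj(g-.152*a).round(2),"line perp offset of pred tip",np.round(np.cross(dr,pj(g-.152*a)-o),2),"of pred -.1",np.round(np.cross(dr,pj(g-.1*a)-o),2))
    tip=m["cop"]&k&(s<-.13);print("cop px",np.argwhere(tip)[:,::-1].tolist(), s[tip].round(4).tolist())
X,e=tri(obs["s2"][0],obs["c2"][0]);print("tip tri",X.round(4),e,"pred",(g-.152*a).round(4))
# axis as intersection of the two back-projected planes
N=[]
for i,f in enumerate(Z):
    _,o,dr=obs[f];l=np.cross(np.r_[o,1],np.r_[o+dr,1]);N.append((Pm[i].T@l))
ax=np.cross(N[0][:3],N[1][:3]);ax/=np.linalg.norm(ax);ax*=np.sign(ax[2]);print("axis",ax.round(3),ang(ax))
A=np.vstack([N[0][:3]/np.linalg.norm(N[0][:3]),N[1][:3]/np.linalg.norm(N[1][:3]),ax]);b=[-N[0][3]/np.linalg.norm(N[0][:3]),-N[1][3]/np.linalg.norm(N[1][:3]),ax@(g-.152*a)]
print("axis pt at tip height",np.linalg.solve(A,b).round(4))
E
```

```text
chip [0.5935408  0.23198676 0.14522024] [0.67 0.42]
s2 57 end [196.84 227.51] pred tip [198.78 226.85] line perp offset of pred tip -1.14 of pred -.1 -1.82
cop px [[197, 225], [197, 226], [198, 226], [197, 227]] [-0.147, -0.1503, -0.1475, -0.1521]
c2 84 end [344.45 238.63] pred tip [343.51 236.72] line perp offset of pred tip 1.38 of pred -.1 1.32
cop px [[345, 234], [345, 235], [344, 236], [345, 236], [343, 237], [344, 237], [345, 237], [345, 238]] [-0.1423, -0.1452, -0.1471, -0.1477, -0.1511, -0.1505, -0.1494, -0.1497]
tip tri [0.6176 0.0761 0.2245] [0.24 0.17] pred [0.613  0.074  0.2254]
axis [-0.489  0.134  0.862] (np.float64(30.47), np.float64(164.62))
axis pt at tip height [0.6163 0.0768 0.2268]<stdin>:18: DeprecationWarning: Arrays of 2-dimensional vectors are deprecated. Use arrays of 3-dimensional vectors instead. (deprecated in NumPy 2.0)
```

>>> servo_tool([
  {"dx": -0.0024, "dy": -0.0017, "dz": -0.001, "roll": 0, "jaw": 0},
  {"dx": 0, "dy": 0, "dz": 0, "roll": 0, "jaw": 0},
  {"dx": 0.0015, "dy": -0.0004, "dz": -0.0025, "roll": 0, "jaw": 0},
  {"dx": 0.0015, "dy": -0.0004, "dz": -0.0025, "roll": 0, "jaw": 0},
  {"dx": 0.0015, "dy": -0.0004, "dz": -0.0025, "roll": 0, "jaw": 0},
  {"dx": 0.001, "dy": -0.0003, "dz": -0.0017, "roll": 0, "jaw": 0},
  {"dx": 0.0005, "dy": -0.0001, "dz": -0.0008, "roll": 0, "jaw": 0},
  {"dx": 0, "dy": 0, "dz": 0, "roll": 0, "jaw": 0},
  {"dx": 0, "dy": 0, "dz": 0, "roll": 0, "jaw": 0},
  {"dx": 0, "dy": 0, "dz": 0, "roll": 0, "jaw": 0},
], newtons=40)

```text
t: 13.4
eef_pos: [0.509, 0.2521, 0.2592]
ee_rot: [3.141, 0.0, 2.869]
force: [-0.4, 0.0, -0.9]
width: 0.0295
gripper_force: 40.0
```

```bash
cat > fav.py <<'E'
from h import *
n=np.array([-.512,.1445,.8468]);F=[];E=[]
for _ in range(8):
    grab_frame("side");s=get_state();F.append(s["force"]);E.append(s["eef_pos"])
F=np.array(F);m=F.mean(0);print(s["t"],np.mean(E,0).round(4),"F",m.round(2),"along n",(m@n).round(2),"sd",(F@n).std().round(2),"lateral",(m-(m@n)*n).round(2))
E
python3 fav.py; python3 near.py 2>/dev/null | sed -n '/scene/,$p'; ls pics|grep near
```

```text
13.8 [0.509  0.252  0.2591] F [ 0.26 -0.32 -1.62] along n -1.55 sd 0.4 lateral [-0.54 -0.1  -0.31]
scene
band -0.136 52 [404.1 240.5] [0.5791 0.2362 0.1784]
band -0.155 10 [401.5 248.4] [0.5888 0.2335 0.1558]
face 317 122 [ 0.807 -0.218  0.549] elev 33.32 az -15.13
chip axis px 0/20/60mm [400.4 252.4] [402.6 245.6] [406.9 231.9] pred tip px [399.7 249. ] [405.2 231.2]
near_1205.png
near_1380.png
```

>>> servo_tool([
  {"dx": 0.0005, "dy": -0.0002, "dz": -0.0009, "roll": 0, "jaw": 0},
  {"dx": 0.0005, "dy": -0.0001, "dz": -0.0008, "roll": 0, "jaw": 0},
  {"dx": 0.0005, "dy": -0.0002, "dz": -0.0009, "roll": 0, "jaw": 0},
  {"dx": 0.0005, "dy": -0.0001, "dz": -0.0008, "roll": 0, "jaw": 0},
  {"dx": 0.0005, "dy": -0.0002, "dz": -0.0009, "roll": 0, "jaw": 0},
  {"dx": 0.0005, "dy": -0.0001, "dz": -0.0008, "roll": 0, "jaw": 0},
  {"dx": 0, "dy": 0, "dz": 0, "roll": 0, "jaw": 0},
  {"dx": 0, "dy": 0, "dz": 0, "roll": 0, "jaw": 0},
  {"dx": 0, "dy": 0, "dz": 0, "roll": 0, "jaw": 0},
  {"dx": 0, "dy": 0, "dz": 0, "roll": 0, "jaw": 0},
], newtons=40)

```text
t: 15.15
eef_pos: [0.512, 0.2511, 0.254]
ee_rot: [3.142, 0.0, 2.869]
force: [-0.2, -0.6, -0.9]
width: 0.0298
gripper_force: 40.0
```

```bash
python3 fav.py; python3 near.py 2>/dev/null | sed -n '/scene/,$p'; ls pics|grep near
```

```text
15.55 [0.512  0.2511 0.254 ] F [-0.33 -0.11 -0.65] along n -0.4 sd 0.44 lateral [-0.53 -0.06 -0.31]
scene
band -0.136 50 [403.4 242.6] [0.5823 0.2352 0.1735]
band -0.155 3 [401.3 249.3] [0.59   0.2335 0.1532]
face 309 122 [ 0.775 -0.299  0.557] elev 33.86 az -21.1
chip axis px 0/20/60mm [400.4 252.4] [402.6 245.6] [406.9 231.9] pred tip px [399. 251.] [404.5 233.3]
near_1205.png
near_1380.png
near_1555.png
```

>>> servo_tool([
  {"dx": 0.0005, "dy": -0.0001, "dz": -0.0008, "roll": 0, "jaw": 0},
  {"dx": 0.0005, "dy": -0.0002, "dz": -0.0009, "roll": 0, "jaw": 0},
  {"dx": 0.0005, "dy": -0.0001, "dz": -0.0008, "roll": 0, "jaw": 0},
  {"dx": 0, "dy": 0, "dz": 0, "roll": 0, "jaw": 0},
  {"dx": 0, "dy": 0, "dz": 0, "roll": 0, "jaw": 0},
  {"dx": 0, "dy": 0, "dz": 0, "roll": 0, "jaw": 0},
  {"dx": 0, "dy": 0, "dz": 0, "roll": 0, "jaw": 0},
  {"dx": 0, "dy": 0, "dz": 0, "roll": 0, "jaw": 0},
  {"dx": 0, "dy": 0, "dz": 0, "roll": 0, "jaw": 0},
  {"dx": 0, "dy": 0, "dz": 0, "roll": 0, "jaw": 0},
], newtons=40)

```text
t: 16.9
eef_pos: [0.5135, 0.2507, 0.2515]
ee_rot: [3.142, 0.0, 2.869]
force: [-1.7, 0.4, 2.2]
width: 0.0297
gripper_force: 40.0
```

```bash
python3 fav.py;python3 fav.py
```

```text
17.3 [0.5135 0.2507 0.2515] F [-1.55  0.03  1.11] along n 1.73 sd 0.41 lateral [-0.66 -0.23 -0.36]
17.7 [0.5135 0.2507 0.2515] F [-1.43 -0.02  1.31] along n 1.84 sd 0.33 lateral [-0.49 -0.29 -0.25]
```

View pics/near_1555.png

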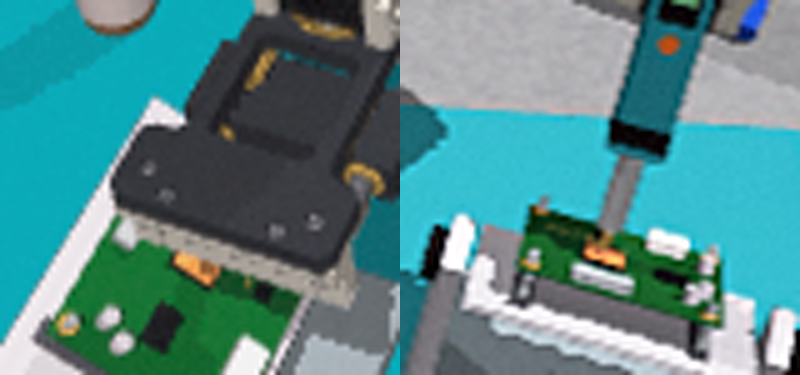

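The scene crop shows the tip meeting the chip at about (605,245), and the force rise of 3.3 N means the plunger is about half in. One close zoom will check the centring.

```bash
python3 - <<'E'
from h import *
p=np.mean([grab("scene")[0] for _ in range(4)],0).astype(np.uint8);q=grab("side")[0]
cv2.imwrite("pics/zoom.png",np.hstack([cv2.resize(p[232:264,384:416,::-1],(400,400),interpolation=cv2.INTER_NEAREST),cv2.resize(q[288:320,184:216,::-1],(400,400),interpolation=cv2.INTER_NEAREST)]))
print(get_state()["t"])
E
```

```text
17.95
```

View pics/zoom.png

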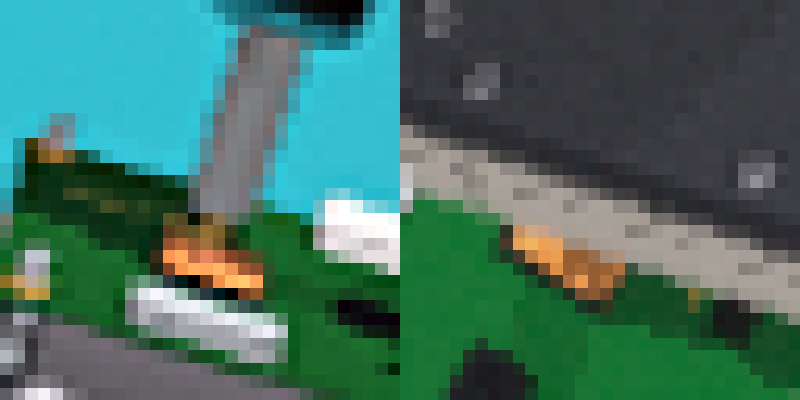

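The zoom (left) shows the tip's end on the copper chip at about (207,262), against a chip centre of about (213,265). It is centred, so I'll hold on, then retreat along the normal.

>>> servo_tool([
  {"dx": 0, "dy": 0, "dz": 0, "roll": 0, "jaw": 0},
  {"dx": 0, "dy": 0, "dz": 0, "roll": 0, "jaw": 0},
  {"dx": 0, "dy": 0, "dz": 0, "roll": 0, "jaw": 0},
  {"dx": 0, "dy": 0, "dz": 0, "roll": 0, "jaw": 0},
  {"dx": 0, "dy": 0, "dz": 0, "roll": 0, "jaw": 0},
  {"dx": 0, "dy": 0, "dz": 0, "roll": 0, "jaw": 0},
  {"dx": 0, "dy": 0, "dz": 0, "roll": 0, "jaw": 0},
  {"dx": 0, "dy": 0, "dz": 0, "roll": 0, "jaw": 0},
  {"dx": 0, "dy": 0, "dz": 0, "roll": 0, "jaw": 0},
  {"dx": 0, "dy": 0, "dz": 0, "roll": 0, "jaw": 0},
], newtons=40)

```text
t: 19.2
eef_pos: [0.5135, 0.2508, 0.2515]
ee_rot: [3.142, 0.0, 2.869]
force: [-1.9, 0.0, 1.2]
width: 0.0297
gripper_force: 40.0
```

>>> servo_tool([
  {"dx": -0.0015, "dy": 0.0004, "dz": 0.0025, "roll": 0, "jaw": 0},
  {"dx": -0.003, "dy": 0.0009, "dz": 0.005, "roll": 0, "jaw": 0},
  {"dx": -0.005, "dy": 0.0014, "dz": 0.0085, "roll": 0, "jaw": 0},
  {"dx": -0.005, "dy": 0.0014, "dz": 0.0085, "roll": 0, "jaw": 0},
  {"dx": -0.005, "dy": 0.0014, "dz": 0.0085, "roll": 0, "jaw": 0},
  {"dx": 0, "dy": -0.01, "dz": 0.02, "roll": 2, "jaw": 0},
  {"dx": 0.005, "dy": -0.03, "dz": 0.02, "roll": 2, "jaw": 0},
  {"dx": 0.007, "dy": -0.045, "dz": 0.01, "roll": 2, "jaw": 0},
  {"dx": 0.007, "dy": -0.045, "dz": 0, "roll": 2, "jaw": 0},
  {"dx": 0.007, "dy": -0.045, "dz": 0, "roll": 2, "jaw": 0},
], newtons=40)

```text
t: 20.45
eef_pos: [0.5198, 0.0801, 0.3353]
ee_rot: [3.141, 0.001, 3.046]
force: [0.3, 0.3, -1.8]
width: 0.0295
gripper_force: 40.0
```

```bash
python3 fav.py
```

```text
20.85 [0.5199 0.0802 0.3349] F [ 0.13  0.21 -1.41] along n -1.23 sd 0.44 lateral [-0.5   0.39 -0.37]
```

>>> servo_tool([
  {"dx": 0.0028, "dy": -0.04, "dz": 0, "roll": 1, "jaw": 0},
  {"dx": 0.0028, "dy": -0.045, "dz": 0, "roll": 1, "jaw": 0},
  {"dx": 0.0028, "dy": -0.045, "dz": 0, "roll": 1, "jaw": 0},
  {"dx": 0.0028, "dy": -0.045, "dz": 0, "roll": 1, "jaw": 0},
  {"dx": 0.0028, "dy": -0.045, "dz": 0, "roll": 1, "jaw": 0},
  {"dx": 0.0028, "dy": -0.04, "dz": 0, "roll": 1, "jaw": 0},
  {"dx": 0, "dy": -0.025, "dz": 0, "roll": 1, "jaw": 0},
  {"dx": 0, "dy": -0.009, "dz": -0.02, "roll": 0.9, "jaw": 0},
  {"dx": 0, "dy": 0, "dz": -0.028, "roll": 0, "jaw": 0},
  {"dx": 0, "dy": 0, "dz": -0.02, "roll": 0, "jaw": 0},
], newtons=40)

```text
t: 22.1
eef_pos: [0.5368, -0.212, 0.265]
ee_rot: [3.141, -0.001, -3.101]
force: [0.8, -0.4, -0.9]
width: 0.0299
gripper_force: 40.0
```

```bash
python3 fav.py; python3 - <<'E'
from meas import *
# triangulate held barrel and compare with FK, cradle frame
s=get_state();g=np.array(s["eef_pos"])+[0,0,.019];t=np.radians(32);y=s["ee_rot"][2];a=np.array([np.sin(t)*np.cos(y),np.sin(t)*np.sin(y),np.cos(t)])
print(np.round(s["eef_pos"],4),y)
N=[];En=[]
Ps=[]
for n in("side","scene"):
    p,d,c=grab(n);X=pts(d,c);r=X-g;q=r@a;rad=np.linalg.norm(r-q[...,None]*a,axis=-1);m=masks(p)
    bar=(d>0)&(rad<.025)&(q<-.105)&(q>-.158)&((~m["teal"])|(q<-.12));uv=np.argwhere(bar)[:,::-1].astype(np.float32)
    vx,vy,x0,y0=cv2.fitLine(uv,cv2.DIST_HUBER,0,.01,.01).ravel();P=np.array(c["intrinsics"])@np.c_[c["R"],c["t"]]
    pj=lambda Y:(P@np.r_[Y,1])[:2]/(P@np.r_[Y,1])[2];dr=np.array([vx,vy]);o=np.array([x0,y0]);e=pj(g-.152*a)-pj(g-.1*a);dr*=np.sign(dr@e)
    En.append(o+dr*(((uv-o)@dr).max()+.5));Ps.append(P);l=np.cross(np.r_[o,1],np.r_[o+dr,1]);N.append(P.T@l)
    H=X[(d>0)&(rad<.03)&m["teal"]&(q<-.01)&(q>-.1)]
    if len(H)>60:c0,n0,b=ransac(H);print(n,"face",b.sum(),n0.round(3),"elev",np.degrees(np.arcsin(n0[2])).round(2),"az",ang(n0)[1])
h=cv2.triangulatePoints(Ps[0],Ps[1],En[0].reshape(2,1).astype(float),En[1].reshape(2,1).astype(float))[:,0];print("tip",(h[:3]/h[3]).round(4),"pred",(g-.152*a).round(4))
ax=np.cross(N[0][:3],N[1][:3]);ax/=np.linalg.norm(ax);ax*=np.sign(ax[2]);print("axis",ang(ax))
E
```

```text
22.5 [ 0.5369 -0.2122  0.2661] F [ 0.22  0.25 -1.68] along n -1.5 sd 1.03 lateral [-0.55  0.46 -0.41]
[ 0.5374 -0.2126  0.2676] -3.100986556540697
side face 112 [-0.019  0.999  0.028] elev 1.61 az 91.12
scene face 132 [0.841 0.015 0.541] elev 32.74 az 1.01
tip [ 0.6224 -0.2045  0.1591] pred [ 0.6179 -0.2094  0.1577]
axis (np.float64(33.39), np.float64(-171.11))
```

>>> servo_tool([
  {"dx": 0.005, "dy": -0.0012, "dz": -0.022, "roll": 0, "jaw": 0},
  {"dx": 0.005, "dy": 0, "dz": -0.022, "roll": 0, "jaw": 0},
  {"dx": 0.0048, "dy": 0, "dz": -0.0088, "roll": 0, "jaw": 0},
  {"dx": 0.0048, "dy": 0, "dz": -0.0088, "roll": 0, "jaw": 0},
  {"dx": 0.0048, "dy": 0, "dz": -0.0088, "roll": 0, "jaw": 0},
  {"dx": 0.0048, "dy": 0, "dz": -0.0088, "roll": 0, "jaw": 0},
  {"dx": 0.0048, "dy": 0, "dz": -0.0088, "roll": 0, "jaw": 0},
  {"dx": 0.0048, "dy": 0, "dz": -0.0088, "roll": 0, "jaw": 0},
  {"dx": 0, "dy": 0, "dz": 0, "roll": 0, "jaw": 0},
  {"dx": 0, "dy": 0, "dz": 0, "roll": 0, "jaw": 0},
], newtons=40)

```text
t: 23.85
eef_pos: [0.5757, -0.214, 0.1698]
ee_rot: [-3.141, 0.0, -3.101]
force: [0.7, 0.3, -0.9]
width: 0.0296
gripper_force: 40.0
```

>>> servo_tool([
  {"dx": 0.0024, "dy": 0, "dz": -0.0044, "roll": 0, "jaw": 0},
  {"dx": 0.0024, "dy": 0, "dz": -0.0044, "roll": 0, "jaw": 0},
  {"dx": 0.0024, "dy": 0, "dz": -0.0044, "roll": 0, "jaw": 0},
  {"dx": 0.0024, "dy": 0, "dz": -0.0044, "roll": 0, "jaw": 0},
  {"dx": 0.0024, "dy": 0, "dz": -0.0044, "roll": 0, "jaw": 0},
  {"dx": 0.001, "dy": 0, "dz": -0.0018, "roll": 0, "jaw": 0},
  {"dx": 0, "dy": 0, "dz": 0, "roll": 0, "jaw": 0},
  {"dx": 0, "dy": 0, "dz": 0, "roll": 0, "jaw": 0},
  {"dx": 0, "dy": 0, "dz": 0, "roll": 0, "jaw": 0},
  {"dx": 0, "dy": 0, "dz": 0, "roll": 0, "jaw": 0},
], newtons=40)

```text
t: 25.1
eef_pos: [0.5886, -0.214, 0.146]
ee_rot: [-3.142, 0.0, -3.101]
force: [0.5, -0.2, -1.6]
width: 0.0299
gripper_force: 40.0
```

```bash
python3 fav.py
```

```text
25.5 [ 0.5886 -0.214   0.1459] F [ 0.04 -0.08 -1.32] along n -1.15 sd 0.24 lateral [-0.55  0.09 -0.35]
```

>>> servo_tool([
  {"dx": 0.0005, "dy": 0, "dz": -0.0009, "roll": 0, "jaw": 0},
  {"dx": 0.0005, "dy": 0, "dz": -0.0009, "roll": 0, "jaw": 0},
  {"dx": 0.0005, "dy": 0, "dz": -0.0009, "roll": 0, "jaw": 0},
  {"dx": 0.0003, "dy": 0, "dz": -0.0005, "roll": 0, "jaw": 0},
  {"dx": 0, "dy": 0, "dz": 0, "roll": 0, "jaw": 0},
  {"dx": 0, "dy": 0, "dz": 0, "roll": 0, "jaw": 0},
  {"dx": 0, "dy": 0, "dz": 0, "roll": 0, "jaw": 0},
  {"dx": 0, "dy": 0, "dz": 0, "roll": 0, "jaw": 0},
  {"dx": 0, "dy": 0, "dz": 0, "roll": 0, "jaw": 0},
  {"dx": 0, "dy": 0, "dz": 0, "roll": 0, "jaw": 0},
], newtons=40)

```text
t: 26.75
eef_pos: [0.5896, -0.2141, 0.1443]
ee_rot: [-3.141, -0.001, -3.101]
force: [-6.9, 3.4, 11.6]
width: 0.0296
gripper_force: 40.0
```

```bash
python3 fav.py
```

```text
27.15 [ 0.5896 -0.2141  0.1442] F [-6.52  2.69 11.62] along n 13.57 sd 0.47 lateral [0.43 0.73 0.13]
```

>>> servo_tool([
  {"dx": 0, "dy": 0, "dz": 0, "roll": 0, "jaw": 0},
  {"dx": 0, "dy": 0, "dz": 0, "roll": 0, "jaw": 0},
  {"dx": 0, "dy": 0, "dz": 0, "roll": 0, "jaw": 0},
  {"dx": 0.001, "dy": 0, "dz": 0.0003, "roll": 0, "jaw": 0},
  {"dx": 0.001, "dy": 0, "dz": 0.0003, "roll": 0, "jaw": 0},
  {"dx": 0.001, "dy": 0, "dz": 0.0003, "roll": 0, "jaw": 0},
  {"dx": 0, "dy": 0, "dz": 0, "roll": 0, "jaw": 0},
  {"dx": 0, "dy": 0, "dz": 0, "roll": 0, "jaw": 0},
  {"dx": 0, "dy": 0, "dz": 0, "roll": 0, "jaw": 0},
  {"dx": 0, "dy": 0, "dz": 0, "roll": 0, "jaw": 0},
], newtons=4)

```text
t: 28.4
eef_pos: [0.5934, -0.214, 0.1443]
ee_rot: [-3.141, 0.0, -3.101]
force: [-3.1, 1.2, 5.1]
width: 0.0298
gripper_force: 4.0
```

```bash
python3 fav.py; python3 tilt.py | grep -v side
```

```text
28.8 [ 0.5934 -0.214   0.1443] F [-2.86  1.57  5.25] along n 6.14 sd 0.61 lateral [0.28 0.69 0.05]
[ 0.5934 -0.214   0.1443] [-3.141  0.    -3.101] [-2.65  1.17  4.09]
scene [226 235  15  31] 294 112 [ 0.625 -0.208  0.141] n [0.855 0.021 0.518] elev 31.2 az 1.4
scene [226 235  15  31] 182 64 [ 0.623 -0.209  0.14 ] n [0.856 0.02  0.517] elev 31.1 az 1.3
```

Mostly settled. Opening gradually.

>>> servo_tool([
  {"dx": 0, "dy": 0, "dz": 0, "roll": 0, "jaw": 0.36},
  {"dx": 0, "dy": 0, "dz": 0, "roll": 0, "jaw": 0.38},
  {"dx": 0, "dy": 0, "dz": 0, "roll": 0, "jaw": 0.4},
  {"dx": 0, "dy": 0, "dz": 0, "roll": 0, "jaw": 0.5},
  {"dx": 0, "dy": 0, "dz": 0, "roll": 0, "jaw": 0.7},
  {"dx": 0, "dy": 0, "dz": 0, "roll": 0, "jaw": 1},
  {"dx": 0, "dy": 0, "dz": 0, "roll": 0, "jaw": 1},
  {"dx": 0, "dy": 0, "dz": 0, "roll": 0, "jaw": 1},
  {"dx": 0, "dy": 0, "dz": 0, "roll": 0, "jaw": 1},
  {"dx": 0, "dy": 0, "dz": 0, "roll": 0, "jaw": 1},
], newtons=4)

```text
t: 30.15
eef_pos: [0.5934, -0.214, 0.1436]
ee_rot: [3.142, 0.0, -3.101]
force: [-0.3, -0.6, -0.2]
width: 0.0874
gripper_force: 0.0
```

>>> servo_tool([
  {"dx": 0, "dy": 0, "dz": 0, "roll": 0, "jaw": 1},
  {"dx": 0, "dy": 0, "dz": 0.01, "roll": 0, "jaw": 1},
  {"dx": 0, "dy": 0, "dz": 0.025, "roll": 0, "jaw": 1},
  {"dx": 0, "dy": 0, "dz": 0.035, "roll": 0, "jaw": 1},
  {"dx": 0, "dy": 0, "dz": 0.035, "roll": 0, "jaw": 1},
  {"dx": 0.01, "dy": 0, "dz": 0.035, "roll": 0, "jaw": 1},
  {"dx": 0.02, "dy": 0, "dz": 0.035, "roll": 0, "jaw": 1},
  {"dx": 0.03, "dy": 0.004, "dz": 0, "roll": 0, "jaw": 1},
  {"dx": 0.003, "dy": 0.004, "dz": 0, "roll": 0, "jaw": 1},
  {"dx": 0, "dy": 0, "dz": 0, "roll": 0, "jaw": 1},
], newtons=4)

```text
t: 31.4
eef_pos: [0.6561, -0.2057, 0.3183]
ee_rot: [3.141, -0.001, -3.101]
force: [1.2, -0.4, -0.8]
width: 0.088
gripper_force: 0.0
```

```bash
cat > seat.py <<'E'
from meas import *
for i in range(3):s=get_state();p,d,z=grab("wrist")
print(s["t"],np.round(s["eef_pos"],4),np.round(s["ee_rot"],3))
X=wpts(d,z);ps=np.radians(2.3);Rz=np.array([[np.cos(ps),-np.sin(ps),0],[np.sin(ps),np.cos(ps),0],[0,0,1]])
k=(d>0)&(X[...,2]>.1)&(X[...,2]<.23)&(abs(X[...,0]-.6)<.06)&(abs(X[...,1]+.214)<.035)
L=X[k]@Rz;ax=np.array([-np.sin(.506),0,np.cos(.506)]);f=np.array([np.cos(.506),0,np.sin(.506)])
q=L@ax;hi=L[q>np.percentile(q,99)-.004];c0,n0,sd=plane(hi);lo=L[(q<q.max()-.01)&(q>q.max()-.09)];w=lo@f;F=lo[w>np.percentile(w,90)-.006];c1,n1,_=plane(F);n1*=np.sign(n1[0])
print("tail tilt",np.degrees(np.arctan2(-n0[0],n0[2])).round(2),"front tilt",np.degrees(np.arctan2(n1[2],n1[0])).round(2),"az",np.degrees(np.arctan2(n1[1],n1[0])).round(2),"tail y",hi[:,1].mean().round(4))
t=(c0@ax)*ax+((c1@f)-.015)*f;t[1]=hi[:,1].mean();print("seat",(Rz@(t-.13*ax)).round(4))
cv2.imwrite("pics/seat.png",p[60:260,180:400,::-1].repeat(3,0).repeat(3,1))
E
python3 seat.py;python3 - <<'E'
# bystanders: mask shift between first and last scene picture
from m import *
a=np.load("scene0.npz")["p"].astype(int);b=grab("scene")[0].astype(int)
for n,(x,y) in dict(spool=(307,230),cleaner=(307,267),flux=(307,303)).items(): print(n,np.abs(a-b)[y-14:y+14,x-14:x+14].mean().round(2))
E
```

```text
31.5 [ 0.6557 -0.206   0.3187] [-3.141 -0.    -3.101]
tail tilt 33.13 front tilt 33.66 az -0.1 tail y -0.2375
seat [ 0.6346 -0.2122  0.0842]
spool 21.7
cleaner 18.33
flux 24.51
```

Released and clear, but the measured lean is 33° instead of 29°. The shoulder is sitting a few mm forward and the handle is resting on the plate's top edge, so it isn't fully seated. To mend it, I'll regrip lightly, straighten it against the prongs, then slide it back flush.

>>> servo_tool([
  {"dx": -0.02, "dy": -0.004, "dz": 0, "roll": 0, "jaw": 1},
  {"dx": -0.023, "dy": -0.004, "dz": 0, "roll": 0, "jaw": 1},
  {"dx": -0.02, "dy": 0, "dz": -0.03, "roll": 0, "jaw": 1},
  {"dx": 0, "dy": 0, "dz": -0.035, "roll": 0, "jaw": 1},
  {"dx": 0, "dy": 0, "dz": -0.035, "roll": 0, "jaw": 1},
  {"dx": 0, "dy": 0, "dz": -0.035, "roll": 0, "jaw": 1},
  {"dx": 0, "dy": 0, "dz": -0.025, "roll": 0, "jaw": 1},
  {"dx": 0, "dy": 0, "dz": -0.01, "roll": 0, "jaw": 1},
  {"dx": 0, "dy": 0, "dz": 0, "roll": 0, "jaw": 0.7},
  {"dx": 0, "dy": 0, "dz": 0, "roll": 0, "jaw": 0.5},
], newtons=4)

```text
t: 32.85
eef_pos: [0.5941, -0.2142, 0.1499]
ee_rot: [-3.141, 0.002, -3.101]
force: [0.6, 0.2, 0.5]
width: 0.0732
gripper_force: 0.0
```

>>> servo_tool([
  {"dx": 0, "dy": 0, "dz": 0, "roll": 0, "jaw": 0.3},
  {"dx": 0, "dy": 0, "dz": 0, "roll": 0, "jaw": 0},
  {"dx": 0, "dy": 0, "dz": 0, "roll": 0, "jaw": 0},
  {"dx": 0, "dy": 0, "dz": 0, "roll": 0, "jaw": 0},
  {"dx": 0, "dy": 0, "dz": 0, "roll": 0, "jaw": 0},
  {"dx": 0, "dy": 0, "dz": 0, "roll": 0, "jaw": 0},
  {"dx": 0, "dy": 0, "dz": 0, "roll": 0, "jaw": 0},
  {"dx": 0, "dy": 0, "dz": 0, "roll": 0, "jaw": 0},
  {"dx": 0, "dy": 0, "dz": 0, "roll": 0, "jaw": 0},
  {"dx": 0, "dy": 0, "dz": 0, "roll": 0, "jaw": 0},
], newtons=4)

```text
t: 34.1
eef_pos: [0.5933, -0.214, 0.1485]
ee_rot: [3.142, -0.0, -3.102]
force: [-0.1, -0.1, 0.4]
width: 0.0302
gripper_force: 4.0
```

```bash
sed -i 's/range(8)/range(5)/' fav.py; python3 fav.py; python3 tilt.py | grep scene
```

```text
34.35 [ 0.5934 -0.214   0.1486] F [-0.37  0.2   0.7 ] along n 0.81 sd 0.19 lateral [0.04 0.08 0.01]
scene [227 234  16  32] 294 124 [ 0.621 -0.21   0.143] n [0.831 0.014 0.556] elev 33.8 az 1.0
scene [227 234  16  32] 170 62 [ 0.626 -0.21   0.14 ] n [0.827 0.013 0.562] elev 34.2 az 0.9
```

>>> servo_tool([
  {"dx": 0.0006, "dy": 0, "dz": -0.001, "roll": 0, "jaw": 0},
  {"dx": 0.001, "dy": 0, "dz": 0.0003, "roll": 0, "jaw": 0},
  {"dx": 0.001, "dy": 0, "dz": 0.0003, "roll": 0, "jaw": 0},
  {"dx": 0.001, "dy": 0, "dz": 0.0003, "roll": 0, "jaw": 0},
  {"dx": 0.001, "dy": 0, "dz": 0.0003, "roll": 0, "jaw": 0},
  {"dx": 0.001, "dy": 0, "dz": 0.0003, "roll": 0, "jaw": 0},
  {"dx": 0.001, "dy": 0, "dz": 0.0003, "roll": 0, "jaw": 0},
  {"dx": 0, "dy": 0, "dz": 0, "roll": 0, "jaw": 0},
  {"dx": 0, "dy": 0, "dz": 0, "roll": 0, "jaw": 0},
  {"dx": 0, "dy": 0, "dz": 0, "roll": 0, "jaw": 0},
], newtons=4)

```text
t: 35.7
eef_pos: [0.6, -0.2139, 0.1493]
ee_rot: [3.142, 0.0, -3.101]
force: [-2.6, 2.8, 3.3]
width: 0.03
gripper_force: 4.0
```

```bash
python3 fav.py; python3 tilt.py | grep scene
```

```text
35.95 [ 0.6    -0.2139  0.1493] F [-2.25  2.07  4.08] along n 4.91 sd 0.55 lateral [ 0.26  1.36 -0.08]
scene [226 236  15  30] 287 112 [ 0.627 -0.208  0.141] n [0.873 0.073 0.483] elev 28.9 az 4.8
scene [226 236  15  30] 175 59 [ 0.624 -0.211  0.143] n [0.876 0.041 0.48 ] elev 28.7 az 2.7
```

>>> servo_tool([
  {"dx": 0, "dy": 0, "dz": 0, "roll": 0, "jaw": 0},
  {"dx": 0, "dy": 0, "dz": 0, "roll": 0, "jaw": 0},
  {"dx": -0.0008, "dy": 0, "dz": 0.0014, "roll": 0, "jaw": 0},
  {"dx": -0.0009, "dy": 0, "dz": -0.0005, "roll": 0, "jaw": 0},
  {"dx": -0.0009, "dy": 0, "dz": -0.0005, "roll": 0, "jaw": 0},
  {"dx": -0.0009, "dy": 0, "dz": -0.0005, "roll": 0, "jaw": 0},
  {"dx": -0.0009, "dy": 0, "dz": -0.0005, "roll": 0, "jaw": 0},
  {"dx": 0, "dy": 0, "dz": 0, "roll": 0, "jaw": 0},
  {"dx": 0, "dy": 0, "dz": 0, "roll": 0, "jaw": 0},
  {"dx": 0, "dy": 0, "dz": 0, "roll": 0, "jaw": 0},
], newtons=30)

```text
t: 37.3
eef_pos: [0.5965, -0.214, 0.1491]
ee_rot: [-3.141, 0.002, -3.101]
force: [4.4, -0.0, -1.6]
width: 0.0298
gripper_force: 30.0
```

```bash
python3 fav.py; python3 tilt.py | grep scene
```

```text
37.55 [ 0.5964 -0.214   0.1491] F [ 5.27 -0.33 -1.41] along n -3.94 sd 0.59 lateral [3.26 0.24 1.93]
scene [226 235  15  30] 280 124 [ 0.623 -0.208  0.14 ] n [0.861 0.046 0.506] elev 30.4 az 3.1
scene [226 235  15  30] 156 54 [ 0.621 -0.212  0.139] n [0.866 0.004 0.5  ] elev 30.0 az 0.3
```

>>> servo_tool([
  {"dx": 0.0009, "dy": 0, "dz": 0.0005, "roll": 0, "jaw": 0},
  {"dx": 0.0005, "dy": 0, "dz": 0.0002, "roll": 0, "jaw": 0},
  {"dx": 0.0004, "dy": 0, "dz": -0.0007, "roll": 0, "jaw": 0},
  {"dx": 0.0004, "dy": 0, "dz": -0.0007, "roll": 0, "jaw": 0},
  {"dx": 0.0003, "dy": 0, "dz": -0.0005, "roll": 0, "jaw": 0},
  {"dx": 0, "dy": 0, "dz": 0, "roll": 0, "jaw": 0},
  {"dx": 0, "dy": 0, "dz": 0, "roll": 0, "jaw": 0},
  {"dx": 0, "dy": 0, "dz": 0, "roll": 0, "jaw": 0},
  {"dx": 0, "dy": 0, "dz": 0, "roll": 0, "jaw": 0},
  {"dx": 0, "dy": 0, "dz": 0, "roll": 0, "jaw": 0},
], newtons=30)

```text
t: 38.9
eef_pos: [0.5974, -0.2141, 0.1479]
ee_rot: [-3.142, -0.001, -3.101]
force: [-2.3, 1.7, 5.8]
width: 0.0298
gripper_force: 30.0
```

>>> servo_tool([
  {"dx": 0, "dy": 0, "dz": 0, "roll": 0, "jaw": 0},
  {"dx": 0, "dy": 0, "dz": 0, "roll": 0, "jaw": 0},
  {"dx": 0.0007, "dy": 0, "dz": 0.0002, "roll": 0, "jaw": 0},
  {"dx": 0.0007, "dy": 0, "dz": 0.0002, "roll": 0, "jaw": 0},
  {"dx": 0.0006, "dy": 0, "dz": 0.0002, "roll": 0, "jaw": 0},
  {"dx": 0, "dy": 0, "dz": 0, "roll": 0, "jaw": 0},
  {"dx": 0, "dy": 0, "dz": 0, "roll": 0, "jaw": 0},
  {"dx": 0, "dy": 0, "dz": 0, "roll": 0, "jaw": 0},
  {"dx": 0, "dy": 0, "dz": 0, "roll": 0, "jaw": 0},
  {"dx": 0, "dy": 0, "dz": 0, "roll": 0, "jaw": 0},
], newtons=4)

```text
t: 40.15
eef_pos: [0.5999, -0.2139, 0.1483]
ee_rot: [3.142, -0.0, -3.101]
force: [-2.8, 1.0, 4.9]
width: 0.03
gripper_force: 4.0
```

```bash
python3 fav.py; python3 tilt.py | grep scene
```

```text
40.4 [ 0.5999 -0.2139  0.1482] F [-2.68  1.23  5.51] along n 6.22 sd 0.57 lateral [0.5  0.33 0.25]
scene [226 236  14  30] 279 110 [ 0.626 -0.209  0.139] n [0.869 0.042 0.493] elev 29.5 az 2.8
scene [226 236  14  30] 169 54 [ 0.628 -0.21   0.135] n [ 0.909 -0.002  0.418] elev 24.7 az -0.1
```

>>> servo_tool([
  {"dx": 0, "dy": 0, "dz": 0, "roll": 0, "jaw": 0},
  {"dx": 0, "dy": 0, "dz": 0, "roll": 0, "jaw": 0},
  {"dx": -0.0008, "dy": 0, "dz": 0.0014, "roll": 0, "jaw": 0},
  {"dx": -0.0008, "dy": 0, "dz": -0.0004, "roll": 0, "jaw": 0},
  {"dx": -0.0008, "dy": 0, "dz": -0.0005, "roll": 0, "jaw": 0},
  {"dx": -0.0007, "dy": 0, "dz": -0.0004, "roll": 0, "jaw": 0},
  {"dx": 0, "dy": 0, "dz": 0, "roll": 0, "jaw": 0},
  {"dx": 0, "dy": 0, "dz": 0, "roll": 0, "jaw": 0},
  {"dx": 0, "dy": 0, "dz": 0, "roll": 0, "jaw": 0},
  {"dx": 0, "dy": 0, "dz": 0, "roll": 0, "jaw": 0},
], newtons=60)

```text
t: 41.75
eef_pos: [0.5981, -0.2139, 0.1485]
ee_rot: [-3.141, 0.002, -3.101]
force: [5.4, 1.2, -1.2]
width: 0.0296
gripper_force: 60.0
```

```bash
python3 fav.py; python3 tilt.py | grep scene
```

```text
42.0 [ 0.5981 -0.2139  0.1486] F [ 5.35  0.25 -1.71] along n -4.15 sd 0.36 lateral [3.22 0.85 1.8 ]
scene [226 235  14  30] 274 118 [ 0.625 -0.208  0.14 ] n [ 0.877 -0.046  0.478] elev 28.6 az -3.0
scene [226 235  14  30] 156 62 [ 0.623 -0.208  0.138] n [ 0.877 -0.038  0.479] elev 28.6 az -2.5
```

>>> servo_tool([
  {"dx": 0.0003, "dy": 0, "dz": 0.0002, "roll": 0, "jaw": 0},
  {"dx": 0.0004, "dy": 0, "dz": -0.0007, "roll": 0, "jaw": 0},
  {"dx": 0.0004, "dy": 0, "dz": -0.0007, "roll": 0, "jaw": 0},
  {"dx": 0.0004, "dy": 0, "dz": -0.0007, "roll": 0, "jaw": 0},
  {"dx": 0, "dy": 0, "dz": 0, "roll": 0, "jaw": 0},
  {"dx": 0, "dy": 0, "dz": 0, "roll": 0, "jaw": 0},
  {"dx": 0, "dy": 0, "dz": 0, "roll": 0, "jaw": 0},
  {"dx": 0, "dy": 0, "dz": 0, "roll": 0, "jaw": 0},
  {"dx": 0, "dy": 0, "dz": 0, "roll": 0, "jaw": 0},
  {"dx": 0, "dy": 0, "dz": 0, "roll": 0, "jaw": 0},
], newtons=60)

```text
t: 43.35
eef_pos: [0.5987, -0.2142, 0.1476]
ee_rot: [-3.141, 0.001, -3.101]
force: [1.0, 2.7, 9.1]
width: 0.0298
gripper_force: 60.0
```

```bash
python3 fav.py; python3 tilt.py | grep scene
```

```text
43.6 [ 0.5987 -0.2142  0.1476] F [1.19 1.61 9.14] along n 7.37 sd 0.47 lateral [4.96 0.54 2.91]
scene [226 236  15  30] 280 116 [ 0.624 -0.209  0.139] n [ 0.887 -0.047  0.459] elev 27.3 az -3.0
scene [226 236  15  30] 164 55 [ 0.628 -0.21   0.136] n [ 0.884 -0.037  0.465] elev 27.7 az -2.4
```

>>> servo_tool([
  {"dx": 0, "dy": 0, "dz": 0, "roll": 0, "jaw": 0},
  {"dx": 0, "dy": 0, "dz": 0, "roll": 0, "jaw": 0},
  {"dx": 0, "dy": 0, "dz": 0, "roll": 0, "jaw": 0.38},
  {"dx": 0, "dy": 0, "dz": 0, "roll": 0, "jaw": 0.45},
  {"dx": 0, "dy": 0, "dz": 0, "roll": 0, "jaw": 0.7},
  {"dx": 0, "dy": 0, "dz": 0, "roll": 0, "jaw": 1},
  {"dx": 0, "dy": 0, "dz": 0, "roll": 0, "jaw": 1},
  {"dx": 0, "dy": 0, "dz": 0, "roll": 0, "jaw": 1},
  {"dx": 0, "dy": 0, "dz": 0, "roll": 0, "jaw": 1},
  {"dx": 0, "dy": 0, "dz": 0, "roll": 0, "jaw": 1},
], newtons=4)

```text
t: 44.95
eef_pos: [0.5985, -0.214, 0.1464]
ee_rot: [3.142, 0.0, -3.101]
force: [-0.2, -0.5, -1.2]
width: 0.0869
gripper_force: 0.0
```

>>> servo_tool([
  {"dx": 0, "dy": 0, "dz": 0, "roll": 0, "jaw": 1},
  {"dx": 0, "dy": 0, "dz": 0.01, "roll": 0, "jaw": 1},
  {"dx": 0, "dy": 0, "dz": 0.025, "roll": 0, "jaw": 1},
  {"dx": 0, "dy": 0, "dz": 0.035, "roll": 0, "jaw": 1},
  {"dx": 0, "dy": 0, "dz": 0.035, "roll": 0, "jaw": 1},
  {"dx": 0.01, "dy": 0, "dz": 0.035, "roll": 0, "jaw": 1},
  {"dx": 0.02, "dy": 0, "dz": 0.03, "roll": 0, "jaw": 1},
  {"dx": 0.025, "dy": 0.004, "dz": 0, "roll": 0, "jaw": 1},
  {"dx": 0.003, "dy": 0.004, "dz": 0, "roll": 0, "jaw": 1},
  {"dx": 0, "dy": 0, "dz": 0, "roll": 0, "jaw": 1},
], newtons=4)

```text
t: 46.2
eef_pos: [0.6562, -0.2057, 0.3162]
ee_rot: [3.141, -0.001, -3.101]
force: [-0.2, -0.7, -1.1]
width: 0.0876
gripper_force: 0.0
```

```bash
python3 seat.py;python3 - <<'E'
from m import *
z=np.load("w1.npz");A=(z["p"],wpts(z["d"],z),z["d"]);p,d,c=grab("wrist");B=(p,wpts(d,c),d)
for n,q in dict(spool=(.59,-.06,.042),cleaner=(.65,-.05,.047),flux=(.73,-.04,.085)).items():
    o=[]
    for P,X,D in(A,B):
        k=(D>0)&(X[...,2]>.03)&(X[...,2]<.1)&(X[...,1]>-.12)&(X[...,1]<.03)&(abs(X[...,0]-q[0])<.045);o.append((k.sum(),X[k].mean(0).round(3)))
    print(n,o)
E
```

```text
46.3 [ 0.6559 -0.206   0.3165] [-3.142 -0.    -3.101]
tail tilt 28.76 front tilt 29.05 az -0.17 tail y -0.2379
seat [ 0.6379 -0.2125  0.085 ]
spool [(np.int64(996), array([ 0.578, -0.018,  0.04 ])), (np.int64(1017), array([ 0.578, -0.018,  0.04 ]))]
cleaner [(np.int64(270), array([ 0.69 , -0.014,  0.062])), (np.int64(277), array([ 0.691, -0.014,  0.062]))]
flux [(np.int64(1088), array([ 0.705, -0.016,  0.071])), (np.int64(1100), array([ 0.705, -0.016,  0.071]))]
```

Tilt reads 29.0° and the seat is at (0.6379, -0.2125, 0.0850), the same as at the start. The bystanders haven't moved. Handing in.

```bash
python3 -c "
from station import *
print(job_done())"
```

```text
the job is handed in; nothing more can be done
None
```

I pressed the probe square onto the middle of the chip with the spring about half in (3.3 N) and held it for over 2 s. It then needed a regrip to seat properly, but it is back fully down in its cradle and released, the bystanders haven't moved, and I handed the job in at about 46 s.

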